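# Load the dial carriers into the curing station and set its timer

## Task

Cure the lacquered watch dials: slide each blue carrier plate along its lane and past the edge of the top tray so that you can grip it by its sides, lay it on the deck of the white curing station, and push it fully home against the station's blue back bar, so that all carriers end flat, face up, square to the bar and side by side. When every carrier is in, turn the timer dial to the click that equals the number of carriers (one click per carrier, counted from the red zero dot), and let go. Leave the loupe stand, glass cup, screwdriver and case opener where they are.

Things in the scene. Friction and masses are not known exactly. Their poses are not given: they have to be found in the camera images.
- carrier_a: blue aluminium carrier plate with a white watch dial on its upper face, 110 x 36 x 5 mm (length along its x, width along y), 45 to 80 g; origin: centre of the underside; z up through the dial face. Two to four of the four carriers are present, the others absent (None from the start). Each starts in a lane of the top tray, its length along the lane
- carrier_b: blue aluminium carrier plate with a white watch dial on its upper face, 110 x 36 x 5 mm (length along its x, width along y), 45 to 80 g; origin: centre of the underside; z up through the dial face. Two to four of the four carriers are present, the others absent (None from the start). Each starts in a lane of the top tray, its length along the lane
- carrier_c: blue aluminium carrier plate with a white watch dial on its upper face, 110 x 36 x 5 mm (length along its x, width along y), 45 to 80 g; origin: centre of the underside; z up through the dial face. Two to four of the four carriers are present, the others absent (None from the start). Each starts in a lane of the top tray, its length along the lane
- carrier_d: blue aluminium carrier plate with a white watch dial on its upper face, 110 x 36 x 5 mm (length along its x, width along y), 45 to 80 g; origin: centre of the underside; z up through the dial face. Two to four of the four carriers are present, the others absent (None from the start). Each starts in a lane of the top tray, its length along the lane
- tray: three stacked ribbed trays, fixed, 160 (x, along the lanes) x 183 x 60 mm; origin: centre of underside. On the top face (60 mm up) five ribs along x, 5 mm wide, 6 mm high, at y = -88, -44, 0, 44, 88 mm; between them four lanes 39 mm clear, open at both ends. In a lane the ribs cover a carrier's long sides. The end x = -80 mm faces the robot, free below; a carrier overhanging by 45 mm stays
- station: white curing station, fixed, 136 mm (its x) x 280 mm (y) x 60 mm; origin: centre of the underside. Its top is the flat grey deck, 60 mm up, reaching from its front edge at x = -68 mm (towards the robot, free below for the fingers) to a blue back bar at x = 48 to 68 mm, 22 mm high above the deck and as wide as the station
- stop (a point): middle of the front face of the station's back bar, at deck height; x points into the bar (away from the robot), y along the bar, z up. A carrier fully home has its end on the bar, its length along x and so its origin 55 mm before this point. The deck's front edge is 116 mm before it and its ends are at y = -140 and 140 mm
- timer: grey timer box, fixed, 100 x 100 x 50 mm; origin: centre of the underside. The black dial is in the middle of its top; ten dots surround it, a large red one at zero (on the side of the box's -x), then nine white ones, 30 degrees apart, clockwise seen from above
- dial_grip (a point): on the dial's upright axis at a good TCP height for gripping (85 mm above the timer's underside). The dial is a 56 mm disc with an upright bar on it, 52 mm long, 16 mm wide, its sides free from 59 to 89 mm above the timer's underside; a white line marks the bar's pointing end
- dial (a joint): dial angle in rad, 0 with the white line at the red dot, growing clockwise seen from above: the bar points at timer yaw + pi - value. Spring detents click every 0.5236 rad (30 degrees) from 0 to click 9 at 4.71; left alone it settles in the nearest. Turning takes less than 0.1 N m. It starts at one of clicks 6 to 8
- parts_cup: glass parts cup, 68 mm wide, 60 mm high, stands loose; origin: centre of the underside; leave alone
- screwdriver: green plastic screwdriver, 150 mm, lying loose; leave alone
- loupe_stand: chrome loupe stand, 70 mm foot, 150 mm high, stands loose; origin: centre of the underside; leave alone
- case_opener: steel case opener with black handle, 160 mm, lying loose; leave alone
Things that resemble listed ones, but are neither listed nor needed, are in the scene too. What is shaped like the carrier_c but brown is not meant.

How it is judged:
By the outcome, as a careful person would: the job done as asked, in the order asked, and still so for the second after the job is handed in, with the robot touching nothing.
Of carrier_a, carrier_b, carrier_c, carrier_d only 2 to 4 are there at a start; the rules pass over those that are not, and their reading is None.
At some moment in a run one of carrier_a, carrier_b, carrier_c, carrier_d may be knocked a few centimetres aside while the robot is not near it.
It also fails if it takes over 210 s, if anything falls off the work surface, if the arm or the gripper's body presses on something with over 40 N, if the wrist force passes 120 N, or if a joint passes its speed limit or range.

## Robot

A 7-joint arm with a two-finger parallel gripper is mounted at the origin on the work surface. World frame = base frame: x ahead of the robot, y to its left, z up, the work surface at z = 0. Lengths are in m, angles in rad, forces in N, time in s.
With the tool pointing down it reaches from about 0.425 to 0.925 m from the base axis. Payload 6.8 kg.
Tool frame: the origin (TCP) lies between the finger pads, 19 mm behind the fingertips; this is the grasp point; z points along the fingers, y is the line along which they close (so a half turn about z gives the same grasp; the last joint's range is limited). The gripper opens to 85 mm and grips with 20 to 120 N. Pads are 22 mm wide; open, the fingers measure 114 mm over their backs; the gripper's body (76 mm by 85 mm) begins 54 mm behind the grasp point. The pads swing forward as they close: fully open they stand 13 mm farther back than shut.
Start: joints at [-1.444, 0.477, 0.022, 1.555, -0.011, 1.109, -0.083], TCP at [0.157, 0.656, 0.25] pointing down, gripper open.
Joint ranges: [-2.96, 2.96], [-0.34, 2.1], [-1.41, 1.46], [0.24, 2.44], [-1.37, 4.51], [0.17, 1.92], [-2.96, 2.96]. Speed limits (rad/s): [2.39, 2.39, 3.14, 3.14, 3.14, 3.14, 3.14].

## Interface

Orientations are given as a rotation vector (axis times angle).
In Python, from bench import r, eyes gives the robot as it stands.
- The arm moves only by the tool step_arm, never from a script. Its argument "rows" is a list of rows, each a list of 6 numbers: the shift along the world's x, y, z in units of 60 cm (1.0 is 60 cm), then the turn, a rotation vector about the world's x, y, z in units of pi rad (1.0 is pi rad). In form: [[x, y, z, rx, ry, rz], ...]. A call has 1 to 5 rows; each row is the pose to reach, as a shift and turn from the pose commanded when the call began, turning the shorter way round; what a row does not reach only later rows make up. A row lasts 1/12 s, in which the tool goes at most 41.7 mm and 7.16 degrees, less where a joint would pass 70% of its speed; a pose out of reach is approached as far as the arm can. A call with a number of a shift or a turn outside -1 to 1 is refused whole. A call with a gripper value outside its range is refused whole. "jaw" is the closure, from 0 (fully open) to 1 (shut), set as the call begins (left out, the last holds). The fingers move at their own pace and stop on an object; "squeeze" is the grip in N (left out, the last holds). Time passes only in rows, so rows that repeat a pose let the fingers close. It gives the time, the measured TCP pose, the force, the opening and the grip force at its end, in the units of the state.
- r.get_obs(): the state, without advancing time (a new reading comes with each control period).
- eyes.grab_frame(name): name is "side" or "top"; returns the picture (420x560x3 uint8, red, green, blue); there is no depth.
- eyes.camera_info(name): a dict with "mtx" (3x3 intrinsics, pixels), "extrinsics" (4x4, takes a point from camera to world coordinates). Camera axes: x right, y down, z forward; pixel columns grow to the right and rows downward; lengths in m; the calibration is good to about 2 mm. A picture is of the moment at which its call begins. camera_info takes no time and is no camera call.
- r.hand_in(): hands the job in; it is judged then, once.
The state is a dict: "clock": time; "joints": joint angles; "qvel": joint speeds; "tau": joint torques, N m; "tcp_pos": TCP position; "orientation": TCP orientation; "contact_force": force on the tool from outside, world axes, zero at the start; "moment": the same for the moment, N m; "grip_width": finger opening in m; "gripper_force": force on a finger pad.
Only numpy, scipy, OpenCV 4.12 (cv2) and the standard library are available. Lean on these libraries where they do the work, as an engineer would, in place of code of your own. Each camera call takes 0.05 s, during which the arm holds its last target. There are 200 camera calls.

## Working session

There is one attempt and no reset: what is moved stays moved. The work goes in short steps, Python scripts to look and compute and a tool call to move; the robot and the scene stay as the last step left them, time stands still between calls to the robot, and variables do not carry over. Pictures are saved under pics/ and viewed, at most 14 in all, crops included, and the job is handed in when it is done.

Besides the shell and the picture viewer there is one more tool, called as name(argument=value, ...) on one line, values as JSON. step_arm: Moves the arm, as the interface text tells. Shifts and turns lie within -1 to 1; 1 stands for 60 cm of shift or pi rad of turn. Its arguments: {"type":"object","properties":{"rows":{"type":"array"},"jaw":{"type":"number"},"squeeze":{"type":"number"}},"required":["rows"]}

```bash
ls; mkdir -p pics; cat > h.py <<'E'
import numpy as np, cv2
from bench import r, eyes
def grab(n,f):
    im=eyes.grab_frame(n); cv2.imwrite('pics/'+f,im[:,:,::-1]); return im
def crop(im,x0,y0,x1,y1,k,f):
    cv2.imwrite('pics/'+f,cv2.resize(im[y0:y1,x0:x1,::-1],None,fx=k,fy=k,interpolation=cv2.INTER_CUBIC))
def w(n,u,v,z):
    c=eyes.camera_info(n); K=np.array(c['mtx']);T=np.array(c['extrinsics'])
    d=T[:3,:3]@np.linalg.solve(K,[u,v,1.]); o=T[:3,3]
    return o+d*(z-o[2])/d[2]
def px(n,p):
    c=eyes.camera_info(n); K=np.array(c['mtx']);T=np.array(c['extrinsics'])
    q=K@(T[:3,:3].T@(np.array(p)-T[:3,3])); return q[:2]/q[2]
E
python3 - <<'E'
from h import *
a=grab('top','t0.png');b=grab('side','s0.png')
cv2.imwrite('pics/t0b.png',cv2.resize(a[:,:,::-1],(800,600),interpolation=cv2.INTER_CUBIC))
cv2.imwrite('pics/s0b.png',cv2.resize(b[:,:,::-1],(800,600),interpolation=cv2.INTER_CUBIC))
print(r.get_obs())
for n in('top','side'): print(eyes.camera_info(n))
E
```

```text
pics
{'clock': 0.1, 'joints': array([-1.44410056,  0.47774852,  0.02232618,  1.55636124, -0.01148854,
        1.1092918 , -0.08309787]), 'qvel': array([ 0.00134942, -0.00226829, -0.00040927, -0.00165814, -0.00021532,
       -0.00064892,  0.0012588 ]), 'tau': array([ 4.53908040e-03, -5.97761965e+01,  1.61380850e+00, -2.81954491e+01,
        1.28335730e-02,  5.00625363e-03, -1.31546358e-06]), 'tcp_pos': array([0.1569191 , 0.65598483, 0.24909809]), 'orientation': array([-3.67896034e-01, -3.11990435e+00,  2.63790814e-03]), 'contact_force': array([-0.5493464 ,  0.37495217, -1.26484082]), 'moment': array([ 0.01084744, -0.04418508, -0.0606038 ]), 'gripper_force': 0.0, 'grip_width': 0.08555869873581311}
{'mtx': array([[401.96912163,   0.        , 279.06422821],
       [  0.        , 401.96912163, 212.74177989],
       [  0.        ,   0.        ,   1.        ]]), 'extrinsics': array([[ 0.005498  , -0.99572707,  0.09218122,  0.48648079],
       [-0.99980463, -0.00722384, -0.01839904,  0.07517164],
       [ 0.01898632, -0.09206205, -0.99557225,  1.00631931],
       [ 0.        ,  0.        ,  0.        ,  1.        ]])}
{'mtx': array([[384.30387178,   0.        , 278.07802506],
       [  0.        , 384.30387178, 211.1876794 ],
       [  0.        ,   0.        ,   1.        ]]), 'extrinsics': array([[-0.97268814, -0.12937998,  0.19271377,  0.40950334],
       [-0.23208759,  0.52914539, -0.81617431,  0.83351512],
       [ 0.00362301, -0.83860955, -0.54472094,  0.60812418],
       [ 0.        ,  0.        ,  0.        ,  1.        ]])}
```

View pics/t0b.png

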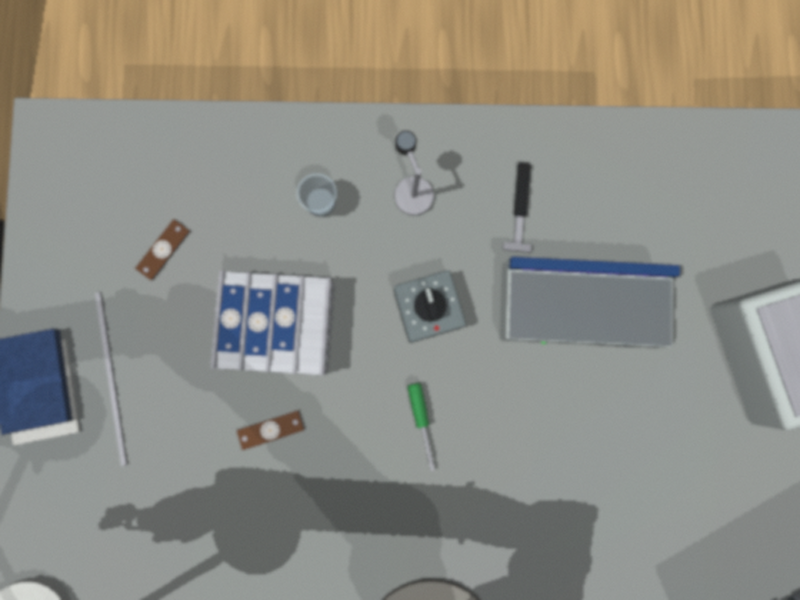

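View pics/s0b.png

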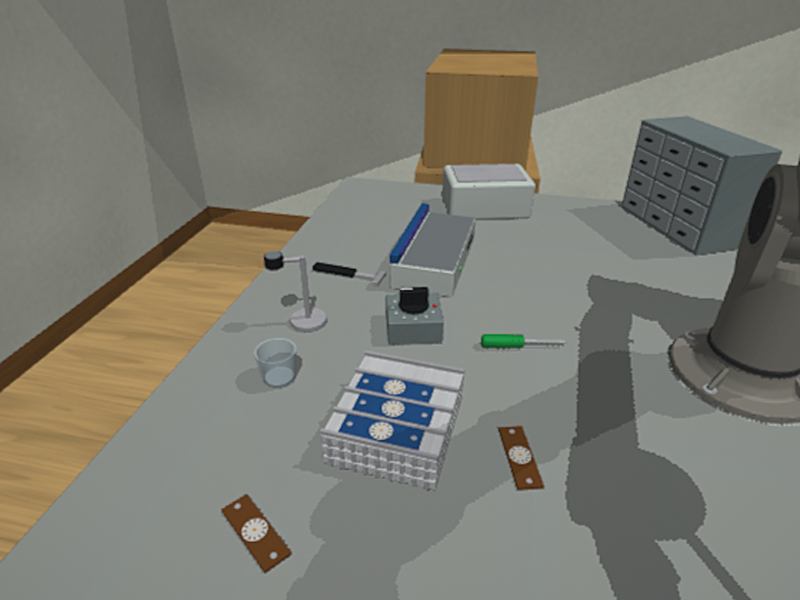

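The top view shows the tray at (273,323) with three blue carriers at (231,320), (258,322) and (285,317). The rightmost lane is empty. The timer is at (430,305) with its red dot at (436,328). The station with the blue bar is at (592,302). The white box at (775,355) has no blue bar, so it's a decoy, and so are the two brown plates at (163,248) and (270,430). I'll confirm with one enlarged crop.

```bash
python3 - <<'E'
from h import *
a=cv2.imread('pics/t0.png')[:,:,::-1]
# tray 145..240 x 180..270 ; timer/station 270..485 x 175..250
A=cv2.resize(a[182:268,145:240],None,fx=4,fy=4,interpolation=cv2.INTER_CUBIC)
B=cv2.resize(a[182:246,270:335],None,fx=4,fy=4,interpolation=cv2.INTER_CUBIC)
C=cv2.resize(a[175:248,345:482],None,fx=3.4,fy=3.4,interpolation=cv2.INTER_CUBIC)
M=np.zeros((600,800,3),np.uint8)
M[:344,:380]=A; M[:256,400:660]=B; M[350:350+C.shape[0],:C.shape[1]]=C
cv2.imwrite('pics/m.png',M[:,:,::-1])
E
```

```text
(no output)
```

View pics/m.png

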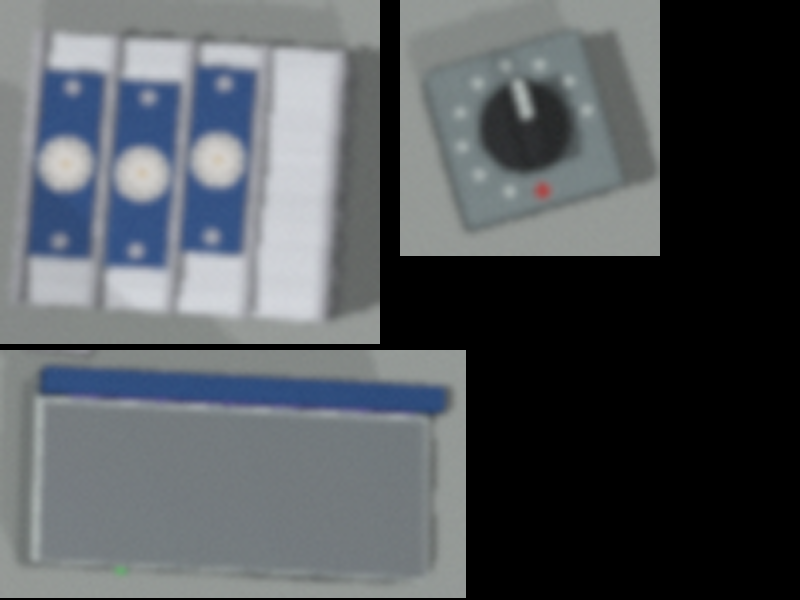

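```bash
python3 - <<'E'
from h import *
def m(pts,ox,oy,f,X,Y,z):
    return np.array([w('top',(x-X+.5)/f-.5+ox,(y-Y+.5)/f-.5+oy,z)[:2] for x,y in pts])
np.set_printoptions(precision=4,suppress=True)
A=lambda p,z:m(p,145,182,4,0,0,z)
print('dials',A([(65,164),(142,174),(218,160)],.065))
print('screws',A([(73,88),(59,241),(149,98),(136,251),(225,84),(212,237)],.065))
print('tray corners NL,NR,SR,SL',A([(42,34),(345,50),(326,320),(16,302)],.064))
print('rib ends top/bottom',A([(117,38),(193,42),(268,47),(98,306),(174,311),(250,316)],.066))
print('carr corners',A([(41,70),(105,72),(93,256),(27,254)],.065))
print('timer dots red,6,4? ',m([(543,190),(505,65),(460,112),(588,110)],270,182,4,400,0,.05))
print('timer corners',m([(425,72),(578,30),(622,185),(470,231)],270,182,4,400,0,.05))
C=lambda p,z:m(p,345,175,3.4,0,350,z)
print('bar top far L,R near R,L',C([(41,368),(450,388),(446,412),(40,394)],.082))
print('deck front L,R',C([(34,564),(428,578)],.06), 'decktop L,R (bar base)',C([(40,400),(432,418)],.06))
E
```

```text
dials [[0.5485 0.3335]
 [0.5429 0.2886]
 [0.5514 0.2446]]
screws [[0.5931 0.3303]
 [0.5036 0.3355]
 [0.5876 0.2858]
 [0.4981 0.2908]
 [0.5962 0.2416]
 [0.5065 0.247 ]]
tray corners NL,NR,SR,SL [[0.6251 0.3497]
 [0.617  0.1717]
 [0.4588 0.1801]
 [0.4683 0.3594]]
rib ends top/bottom [[0.6228 0.3053]
 [0.6208 0.2607]
 [0.6182 0.2167]
 [0.4663 0.3116]
 [0.4636 0.2677]
 [0.461  0.2238]]
carr corners [[0.6036 0.3493]
 [0.6027 0.3119]
 [0.4951 0.3156]
 [0.496  0.3538]]
timer dots red,6,4?  [[ 0.5363 -0.0054]
 [ 0.6111  0.0173]
 [ 0.5826  0.0442]
 [ 0.5844 -0.0325]]
timer corners [[ 0.6065  0.0653]
 [ 0.6327 -0.0266]
 [ 0.5396 -0.0526]
 [ 0.5116  0.038 ]]
bar top far L,R near R,L [[ 0.6503 -0.1229]
 [ 0.6389 -0.406 ]
 [ 0.6221 -0.4026]
 [ 0.6323 -0.122 ]]
deck front L,R [[ 0.5165 -0.121 ]
 [ 0.5084 -0.3966]] decktop L,R (bar base) [[ 0.6315 -0.1266]
 [ 0.621  -0.4038]]
```

step_arm(rows=[[0.261,-0.181,0,0,0,0.0595],[0.261,-0.181,0,0,0,0.0595],[0.261,-0.181,0,0,0,0.0595],[0.261,-0.181,0,0,0,0.0595],[0.261,-0.181,0,0,0,0.0595]], jaw=1, squeeze=20)

```text
clock: 0.52
tcp_pos: [0.3187, 0.5438, 0.2497]
orientation: [0.084, 3.138, -0.004]
contact_force: [0.5, -0.3, -0.3]
grip_width: 0.0255
gripper_force: 0.0
```

step_arm(rows=[[0.261,-0.181,0,0,0,0],[0.261,-0.181,0,0,0,0],[0.261,-0.181,0,0,0,0],[0.261,-0.181,0,0,0,0],[0.261,-0.181,0,0,0,0]])

```text
clock: 0.93
tcp_pos: [0.4748, 0.4346, 0.2498]
orientation: [0.084, 3.139, -0.004]
contact_force: [0.5, -0.5, -0.5]
grip_width: 0.0002
gripper_force: 0.0
```

step_arm(rows=[[0.261,-0.181,-0.1,0,0,0],[0.261,-0.181,-0.1,0,0,0],[0.261,-0.181,-0.1,0,0,0],[0.261,-0.181,-0.1,0,0,0],[0.261,-0.181,-0.1,0,0,0]])

```text
clock: 1.35
tcp_pos: [0.6289, 0.3274, 0.1885]
orientation: [-0.079, -3.14, 0.003]
contact_force: [0.2, -0.4, 0.1]
grip_width: 0.0001
gripper_force: 0.0
```

step_arm(rows=[[0,0.0027,-0.06,0,0,0],[0,0.0027,-0.12,0,0,0],[0,0.0027,-0.15,0,0,0],[0,0.0027,-0.15,0,0,0],[0,0.0027,-0.15,0,0,0]])

```text
clock: 1.77
tcp_pos: [0.6261, 0.332, 0.0989]
orientation: [-0.075, -3.138, 0.002]
contact_force: [0.3, 0.2, 2.1]
grip_width: -0.0001
gripper_force: 0.0
```

```bash
python3 - <<'E'
from h import *
a=grab('top','t1.png');b=grab('side','s1.png')
M=np.zeros((600,800,3),np.uint8)
A=cv2.resize(a[170:270,130:250],None,fx=3.3,fy=3.3,interpolation=cv2.INTER_CUBIC);B=cv2.resize(b[200:350,200:350],None,fx=2.6,fy=2.6,interpolation=cv2.INTER_CUBIC)
M[:A.shape[0],:A.shape[1]]=A; M[:B.shape[0],400:400+B.shape[1]]=B
cv2.imwrite('pics/m1.png',M[:400,:,::-1])
print(r.get_obs()['tcp_pos'])
E
```

```text
[0.62788752 0.33294996 0.10185007]
```

View pics/m1.png

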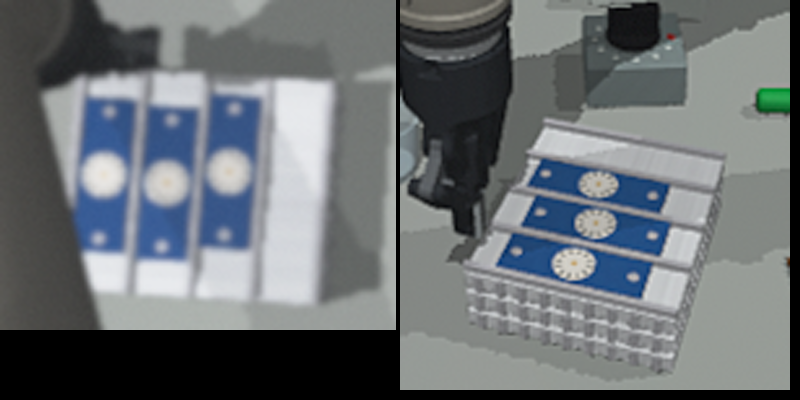

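```bash
python3 - <<'E'
from h import *
o=r.get_obs()
print(o['tcp_pos'],o['contact_force'],o['moment'],o['clock'])
b=cv2.imread('pics/s1.png')[:,:,::-1]; crop(b,195,210,305,300,7,'c1.png')
for p in [(.6279,.333,.082),(.6279,.333,.073),(.6279,.333,.062)]: print(px('side',p))
E
```

```text
[0.62788752 0.33294996 0.10185007] [-0.36235802 -0.37332481  0.40823077] [ 0.00201353 -0.01149479  0.00264849] 1.8667
[226.89844373 288.39983578]
[227.21966702 291.7983452 ]
[227.60655568 295.89158746]
```

View pics/c1.png

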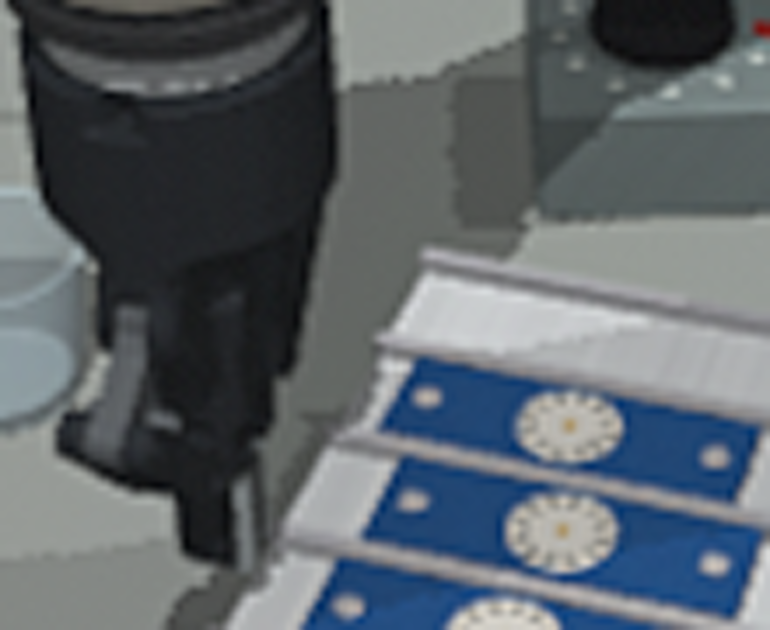

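step_arm(rows=[[0,-0.0067,-0.015,0,0,0],[0,-0.0067,-0.028,0,0,0],[0,-0.0067,-0.034,0,0,0],[0,-0.0067,-0.034,0,0,0]])

```text
clock: 2.2
tcp_pos: [0.6268, 0.3279, 0.0793]
orientation: [-0.076, -3.141, 0.001]
contact_force: [-0.3, 0.1, 0.5]
grip_width: -0.0002
gripper_force: 0.0
```

step_arm(rows=[[-0.015,0.001,0,0,0,0],[-0.03,0.0015,0,0,0,0],[-0.045,0.0023,0,0,0,0],[-0.06,0.003,0,0,0,0],[-0.075,0.0038,0,0,0,0]])

```text
clock: 2.62
tcp_pos: [0.5803, 0.3309, 0.0797]
orientation: [-0.074, -3.14, -0.0]
contact_force: [1.2, -0.3, 0.3]
grip_width: 0.0001
gripper_force: 0.1
```

step_arm(rows=[[-0.012,0.0006,0,0,0,0],[-0.024,0.0012,0,0,0,0],[-0.036,0.0018,0,0,0,0],[-0.046,0.0023,0,0,0,0],[-0.052,0.0026,0,0,0,0]])

```text
clock: 3.03
tcp_pos: [0.5498, 0.3323, 0.0797]
orientation: [-0.075, -3.141, -0.0]
contact_force: [0.3, 0.2, -0.5]
grip_width: 0.0001
gripper_force: 0.2
```

```bash
python3 - <<'E'
from h import *
b=grab('side','s2.png'); crop(b,195,200,345,345,4,'c2.png')
o=r.get_obs(); print(o['tcp_pos'],o['contact_force'])
E
```

```text
[0.54933812 0.3324742  0.07962308] [-0.27412475  0.17526237 -0.1332842 ]
```

View pics/c2.png

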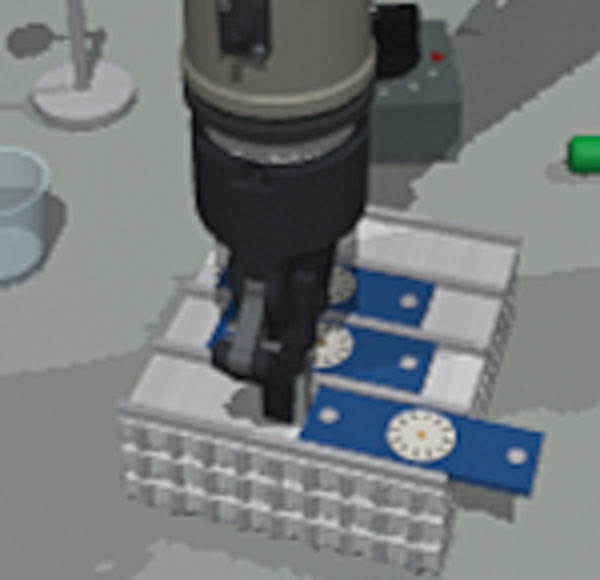

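The carrier is overhanging, with its dial at crop (421,434) and its near end from (543,433) to (530,495). Next I measure it.

```bash
python3 - <<'E'
from h import *
for p in [(421,434),(543,433),(530,495),(300,432),(328,414),(516,456)]: print(p,w('side',195+(p[0]+.5)/4-.5,200+(p[1]+.5)/4-.5,.065))
for p in [(455,478),(518,243)]: print(p,w('side',195+(p[0]+.5)/4-.5,200+(p[1]+.5)/4-.5,.066))
E
```

```text
(421, 434) [0.48486772 0.33362401 0.065     ]
(543, 433) [0.42949418 0.31957838 0.065     ]
(530, 495) [0.43070669 0.35766899 0.065     ]
(300, 432) [0.54012936 0.3457331  0.065     ]
(328, 414) [0.5300556 0.3316683 0.065    ]
(516, 456) [0.43988135 0.33650315 0.065     ]
(455, 478) [0.4648943  0.35680829 0.066     ]
(518, 243) [0.45909466 0.18769839 0.066     ]
```

step_arm(rows=[[-0.0083,0.0004,0,0,0,0],[-0.0083,0.0004,0,0,0,0],[-0.003,0.0004,0.06,0,0,0],[-0.003,0.0004,0.12,0,0,0],[-0.003,0.0004,0.134,0,0,0]])

```text
clock: 3.5
tcp_pos: [0.5518, 0.3337, 0.1655]
orientation: [0.076, 3.134, 0.007]
contact_force: [1.4, 0.3, 0.2]
grip_width: 0.0001
gripper_force: 0.0
```

step_arm(rows=[[-0.06,0.0067,0,0,0,0],[-0.12,0.0067,0,0,0,0],[-0.179,0.0067,0,0,0,0],[-0.179,0.0067,0,0,0,0],[-0.179,0.0067,0,0,0,0]], jaw=0)

```text
clock: 3.92
tcp_pos: [0.4397, 0.3369, 0.1602]
orientation: [-0.071, -3.14, -0.0]
contact_force: [-0.0, -0.9, 0.4]
grip_width: 0.0601
gripper_force: 0.0
```

```bash
python3 - <<'E'
from h import *
b=grab('side','s3.png'); crop(b,195,180,345,330,4,'c3.png')
o=r.get_obs(); print(o['tcp_pos'],o['contact_force'],o['grip_width'])
E
```

```text
[0.44161615 0.33668643 0.16042373] [ 0.00591694  0.93265561 -0.03306814] 0.0676230259391545
```

View pics/c3.png

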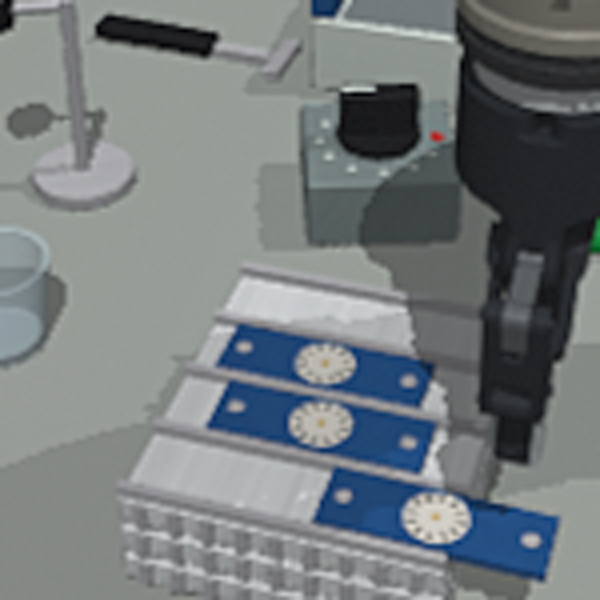

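step_arm(rows=[[0,0,-0.06,0,0,0],[0,0,-0.12,0,0,0],[0,0,-0.15,0,0,0],[0,0,-0.163,0,0,0],[0,0,-0.163,0,0,0]])

```text
clock: 4.38
tcp_pos: [0.442, 0.3354, 0.0604]
orientation: [-0.078, -3.139, 0.004]
contact_force: [-0.4, -0.5, 0.9]
grip_width: 0.0856
gripper_force: 0.0
```

step_arm(rows=[[0,0,0,0,0,0],[0,0,0,0,0,0],[0,0,0,0,0,0],[0,0,0,0,0,0],[0,0,0,0,0,0]], jaw=1, squeeze=60)

```text
clock: 4.8
tcp_pos: [0.4421, 0.337, 0.0634]
orientation: [0.075, 3.139, 0.003]
contact_force: [-1.9, -0.4, 3.6]
grip_width: 0.0347
gripper_force: 59.1
```

step_arm(rows=[[0,0,0,0,0,0],[0,0,0,0,0,0],[0,0,0,0,0,0]])

```text
clock: 5.05
tcp_pos: [0.4421, 0.337, 0.0632]
orientation: [0.075, 3.139, 0.002]
contact_force: [-0.6, 1.1, 6.2]
grip_width: 0.0343
gripper_force: 59.2
```

step_arm(rows=[[0,0,0.02,0,0,0],[0,0,0.06,0,0,0],[0,0,0.11,0,0,0],[0,0,0.17,0,0,0],[0,0,0.228,0,0,0]])

```text
clock: 5.47
tcp_pos: [0.4408, 0.3358, 0.2008]
orientation: [-0.075, -3.14, 0.002]
contact_force: [0.6, 0.8, -0.9]
grip_width: 0.0341
gripper_force: 59.9
```

step_arm(rows=[[0.01,-0.04,0,0,0,0.0045],[0.015,-0.1,0,0,0,0.0045],[0.02,-0.16,0,0,0,0.0045],[0.025,-0.22,0,0,0,0.0045],[0.027,-0.28,0,0,0,0.0045]])

```text
clock: 5.88
tcp_pos: [0.4573, 0.1666, 0.1997]
orientation: [0.053, 3.141, 0.0]
contact_force: [0.3, -0.7, -0.6]
grip_width: 0.0346
gripper_force: 60.0
```

step_arm(rows=[[0.006,-0.06,0,0,0,0],[0.012,-0.12,0,0,0,0],[0.018,-0.18,0,0,0,0],[0.025,-0.24,0,0,0,0],[0.03,-0.3,0,0,0,0]])

```text
clock: 6.3
tcp_pos: [0.4752, -0.0133, 0.1997]
orientation: [0.053, 3.141, 0.001]
contact_force: [1.8, 0.1, -0.9]
grip_width: 0.0344
gripper_force: 60.0
```

step_arm(rows=[[0.006,-0.06,0,0,0,0],[0.012,-0.12,0,0,0,0],[0.018,-0.18,0,0,0,0],[0.022,-0.24,0,0,0,0],[0.024,-0.3,0,0,0,0]])

```text
clock: 6.72
tcp_pos: [0.4897, -0.1931, 0.1997]
orientation: [0.053, 3.141, 0.001]
contact_force: [1.0, -0.3, -0.2]
grip_width: 0.0346
gripper_force: 60.0
```

```bash
python3 - <<'E'
from h import *
b=grab('side','s4.png'); a=grab('top','t4.png')
M=np.zeros((500,800,3),np.uint8)
A=cv2.resize(b[130:255,230:360],None,fx=4,fy=4)[:500,:400]; B=cv2.resize(a[150:275,345:445],None,fx=4,fy=4)
M[:A.shape[0],:A.shape[1]]=A;M[:500,400:]=B
cv2.imwrite('pics/c4.png',M[:,:,::-1])
o=r.get_obs(); print(o['tcp_pos'],o['orientation'],o['contact_force'],o['grip_width'])
E
```

```text
[ 0.48875395 -0.19835318  0.19998844] [ 0.06757159  3.14015828 -0.00489221] [-0.83655983 -0.01871888 -0.86481569] 0.03422141805379566
```

View pics/c4.png

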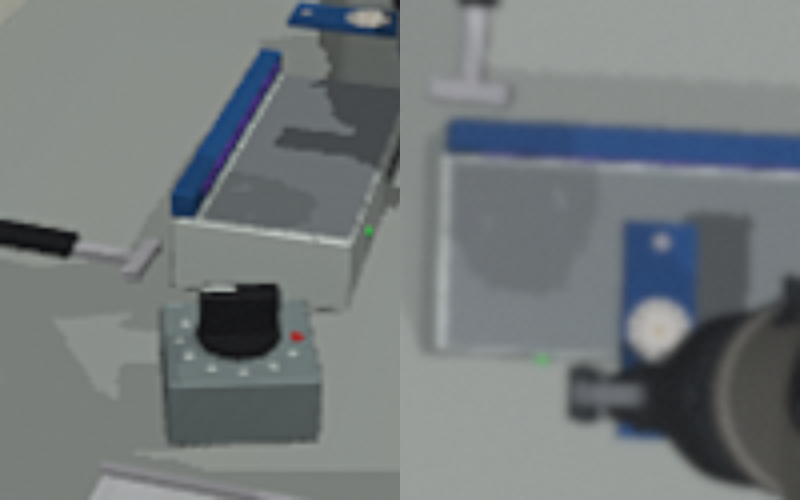

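```bash
python3 - <<'E'
from h import *
x,y=.4888,-.2; 
for d in (.037,.082):
  for z in (.190,.2025): print(d,z,px('side',(x+d,y-.036*d,z)),px('top',(x+d,y-.036*d,z)))
print('seen side dial 322.5,134.5 screw 306.5,133; top dial',345+259/4,150+328/4,'screw',345+261/4,150+242/4)
E
```

```text
0.037 0.19 [322.14633273 136.77344467] [406.86905598 231.33662666]
0.037 0.2025 [322.43812668 132.60498539] [408.95304095 231.05086916]
0.082 0.19 [306.65252561 135.12319586] [407.13135207 209.4320488 ]
0.082 0.2025 [306.84557969 130.98244612] [409.20864378 208.81252635]
seen side dial 322.5,134.5 screw 306.5,133; top dial 409.75 232.0 screw 410.25 210.5
```

step_arm(rows=[[0.003,-0.006,-0.06,0,0,0],[0.003,-0.006,-0.12,0,0,0],[0.003,-0.006,-0.17,0,0,0],[0.003,-0.006,-0.2,0,0,0],[0.003,-0.006,-0.213,0,0,0]])

```text
clock: 7.23
tcp_pos: [0.4899, -0.194, 0.0689]
orientation: [-0.052, -3.136, -0.003]
contact_force: [0.0, -0.0, 0.1]
grip_width: 0.0344
gripper_force: 60.0
```

step_arm(rows=[[0,0,-0.003,0,0,0],[0,0,-0.006,0,0,0],[0,0,-0.009,0,0,0],[0,0,-0.011,0,0,0],[0,0,-0.012,0,0,0]])

```text
clock: 7.65
tcp_pos: [0.4925, -0.1953, 0.0649]
orientation: [0.053, 3.139, -0.0]
contact_force: [0.1, 0.5, -0.1]
grip_width: 0.034
gripper_force: 60.0
```

step_arm(rows=[[0,0,-0.001,0,0,0],[0,0,-0.002,0,0,0],[0,0,-0.003,0,0,0],[0,0,-0.003,0,0,0],[0,0,-0.003,0,0,0]])

```text
clock: 8.07
tcp_pos: [0.4922, -0.1953, 0.0631]
orientation: [0.053, 3.14, 0.0]
contact_force: [-2.2, 1.2, 9.3]
grip_width: 0.0344
gripper_force: 60.8
```

step_arm(rows=[[0,0,-0.0015,0,0,0],[0,0,-0.0015,0,0,0],[0,0,-0.0015,0,0,0]])

```text
clock: 8.32
tcp_pos: [0.4923, -0.1953, 0.0626]
orientation: [0.053, 3.14, 0.001]
contact_force: [-4.7, 2.2, 14.1]
grip_width: 0.0345
gripper_force: 61.3
```

step_arm(rows=[[0,0,0.0015,0,0,0],[0,0,0.0015,0,0,0],[0,0,0.0015,0,0,0],[0,0,0.0015,0,0,0],[0,0,0.0015,0,0,0]], jaw=0)

```text
clock: 8.73
tcp_pos: [0.4918, -0.1952, 0.062]
orientation: [-0.053, -3.141, -0.0]
contact_force: [-0.9, 0.0, -0.3]
grip_width: 0.0852
gripper_force: 0.0
```

step_arm(rows=[[0,0,0,0,0,0],[0,0,0.04,0,0,0],[0,0,0.1,0,0,0],[-0.06,0,0.12,0,0,0],[-0.1,0,0.12,0,0,0]])

```text
clock: 9.15
tcp_pos: [0.4326, -0.196, 0.1368]
orientation: [0.053, 3.136, -0.002]
contact_force: [-0.3, -0.5, -0.5]
grip_width: 0.0853
gripper_force: 0.0
```

```bash
python3 - <<'E'
from h import *
b=grab('side','s5.png'); a=grab('top','t5.png')
M=np.zeros((500,800,3),np.uint8)
A=cv2.resize(b[130:255,260:360],None,fx=4,fy=4); B=cv2.resize(a[165:265,345:445],None,fx=4,fy=4)
M[:A.shape[0],:400]=A;M[:400,400:]=B
cv2.imwrite('pics/c5.png',M[:,:,::-1])
o=r.get_obs(); print(o['tcp_pos'],o['orientation'],o['contact_force'],o['grip_width'])
E
```

```text
[ 0.42776639 -0.19543507  0.13439694] [-5.73231133e-02 -3.13881672e+00 -1.80968380e-03] [0.69175421 0.12930607 0.14111682] 0.08551155485891872
```

View pics/c5.png

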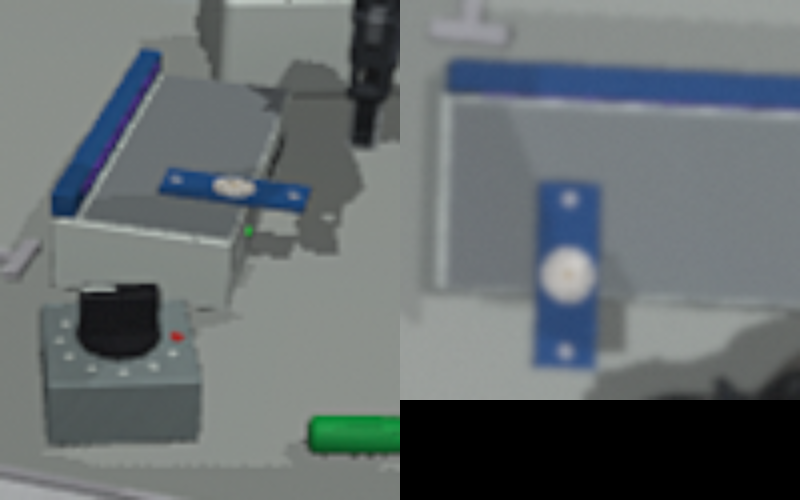

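step_arm(rows=[[0,0.002,-0.04,0,0,0],[0,0.002,-0.08,0,0,0],[0,0.002,-0.088,0,0,0],[0,0.002,-0.088,0,0,0],[0,0.002,-0.088,0,0,0]], jaw=1, squeeze=20)

```text
clock: 9.67
tcp_pos: [0.4321, -0.1942, 0.0815]
orientation: [-0.053, -3.14, 0.0]
contact_force: [1.1, 1.0, 1.0]
grip_width: 0.0256
gripper_force: 0.0
```

step_arm(rows=[[0.02,-0.0007,0,0,0,0],[0.04,-0.0014,0,0,0,0],[0.06,-0.002,0,0,0,0],[0.075,-0.0027,0,0,0,0],[0.09,-0.0032,0,0,0,0]])

```text
clock: 10.08
tcp_pos: [0.4876, -0.1961, 0.0823]
orientation: [0.052, 3.14, -0.0]
contact_force: [-1.9, -0.0, 1.2]
grip_width: -0.0001
gripper_force: 0.9
```

step_arm(rows=[[0.01,-0.0004,0,0,0,0],[0.018,-0.0006,0,0,0,0],[0.024,-0.0008,0,0,0,0],[0.028,-0.001,0,0,0,0],[0.03,-0.001,0,0,0,0]])

```text
clock: 10.5
tcp_pos: [0.5013, -0.1967, 0.0814]
orientation: [-0.055, -3.136, -0.002]
contact_force: [-10.7, 1.6, 13.9]
grip_width: 0.0
gripper_force: 8.8
```

```bash
python3 - <<'E'
from h import *
b=grab('side','s6.png'); crop(b,265,135,365,210,8,'c6.png')
o=r.get_obs(); print(o['tcp_pos'],o['orientation'],o['contact_force'],o['grip_width'])
E
```

```text
[ 0.50122618 -0.19669562  0.08144982] [-5.46723973e-02 -3.13586935e+00 -2.03950645e-03] [-9.4776645   1.089831   12.49562356] 4.082839825565946e-06
```

View pics/c6.png

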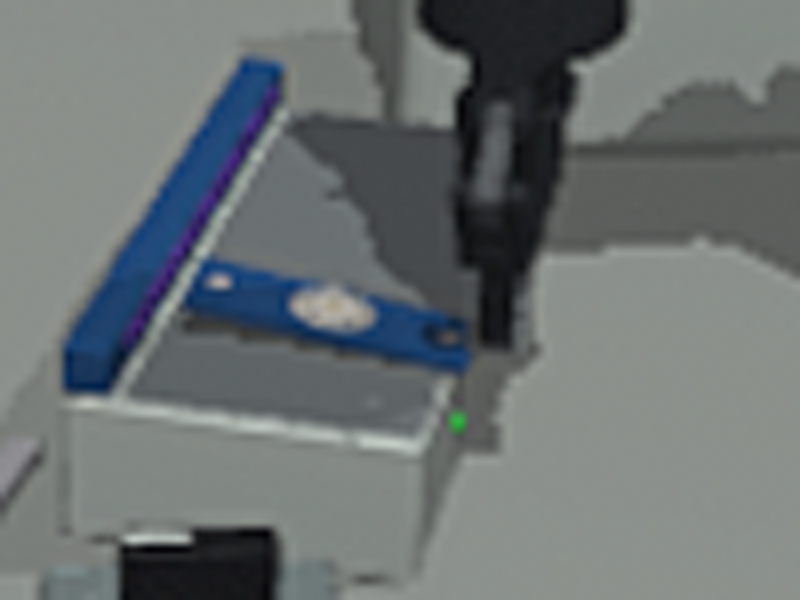

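The carrier looks tilted with its far end up, and the upward force on the tool fits that. I'll quantify the tilt from the screws and dial: far screw (220,282), dial (333,308), near screw (445,335).

```bash
python3 - <<'E'
from h import *
P=np.array([(220,282),(333,308),(445,335)],float)
uv=(P+.5)/8-.5+[265,135]
for z in (.065,.07,.075): print(z,[w('side',*p,z).round(4) for p in uv])
from scipy.optimize import least_squares
def pts(q): # x,y centre,z centre, yaw,pitch
    x,y,z,a,t=q; d=np.array([np.cos(a)*np.cos(t),np.sin(a)*np.cos(t),np.sin(t)])
    return [np.array([x,y,z])+s*d for s in (.045,0,-.045)]
s=least_squares(lambda q:np.r_[np.concatenate([px('side',p) for p in pts(q)])-uv.ravel(),(q[3]+.036)*50,(q[2]-.07)*50],[.57,-.197,.068,-.036,0])
print(s.x,s.cost)
E
```

```text
0.065 [array([ 0.6142, -0.2204,  0.065 ]), array([ 0.5678, -0.2093,  0.065 ]), array([ 0.5229, -0.1976,  0.065 ])]
0.07 [array([ 0.6123, -0.2107,  0.07  ]), array([ 0.5663, -0.1997,  0.07  ]), array([ 0.5219, -0.1881,  0.07  ])]
0.075 [array([ 0.6105, -0.201 ,  0.075 ]), array([ 0.5648, -0.1901,  0.075 ]), array([ 0.5208, -0.1786,  0.075 ])]
[ 0.56777568 -0.20740332  0.06588989 -0.0362615   0.11436281] 0.06542180320929453
```

```bash
cat >> h.py <<'E'
def blobs(im,roi,z=.065,n='top',minA=60):
    x0,y0,x1,y1=roi; s=im[y0:y1,x0:x1].astype(int)
    m=((s[...,2]>s[...,0]+45)&(s[...,2]>70)).astype(np.uint8)
    k,l,st,c=cv2.connectedComponentsWithStats(m)
    for i in range(1,k):
        if st[i,4]<minA: continue
        ys,xs=np.where(l==i); P=np.array([w(n,x+x0,y+y0,z)[:2] for x,y in zip(xs,ys)],np.float32)
        (c0,wh,a)=cv2.minAreaRect(P*1000); print(st[i,:5]+[x0,y0,0,0,0],'c',np.round(c0,1),'wh',np.round(wh,1),'ang',round(a,1),'x',P[:,0].min().round(4),P[:,0].max().round(4),'y',P[:,1].min().round(4),P[:,1].max().round(4))
E
python3 - <<'E'
from h import *
a=grab('top','t6.png'); print('now');blobs(a,(345,170,490,260))
print('before');blobs(cv2.imread('pics/t5.png')[:,:,::-1],(345,170,490,260))
print(r.get_obs()['contact_force'])
E
```

```text
now
[357 180 119  13 904] c [ 638.8 -268.5] wh [282.8  19.1] ang 87.5 x 0.6262 0.6533 y -0.41 -0.1271
[380 195  16  19 238] c [ 596.8 -199.1] wh [35.7 43. ] ang 88.8 x 0.575 0.618 y -0.2174 -0.1809
[379 222  16  16 141] c [ 534.7 -195.1] wh [35.2 35.3] ang 86.0 x 0.5181 0.5534 y -0.2135 -0.1775
before
[357 180 119  13 900] c [ 638.8 -268.5] wh [282.8  19. ] ang 87.5 x 0.6262 0.6533 y -0.41 -0.1271
[380 211  15  19 240] c [ 558.3 -197.2] wh [33.3 43.4] ang 89.0 x 0.5369 0.5797 y -0.2141 -0.1801
[379 238  15  19 236] c [ 494.5 -193.6] wh [33.1 42.1] ang 89.0 x 0.4737 0.5158 y -0.2104 -0.1767
[-8.90693101  0.26280857 12.00470517]
```

step_arm(rows=[[-0.01,0,0,0,0,0],[-0.02,0.0005,0,0,0,0],[-0.035,0.001,0,0,0,0],[-0.035,0.001,-0.003,0,0,0],[-0.035,0.001,-0.003,0,0,0]])

```text
clock: 11.02
tcp_pos: [0.4821, -0.1958, 0.0793]
orientation: [-0.054, -3.141, -0.0]
contact_force: [0.2, -0.4, 0.9]
grip_width: 0.0003
gripper_force: 0.0
```

```bash
python3 - <<'E'
from h import *
a=grab('top','t7.png'); blobs(a,(345,170,490,260))
b=grab('side','s7.png'); crop(b,265,135,365,210,8,'c7.png')
o=r.get_obs(); print(o['tcp_pos'],o['contact_force'])
E
```

```text
[357 180 119  13 904] c [ 638.7 -268.5] wh [282.8  19.2] ang 87.6 x 0.6262 0.6533 y -0.41 -0.1271
[379 195  15  19 223] c [ 596.8 -195.5] wh [33.4 42.9] ang 88.8 x 0.575 0.6179 y -0.2126 -0.1786
[379 222  15  18 224] c [ 533.5 -194.3] wh [33.2 40.8] ang 89.0 x 0.5134 0.5536 y -0.2113 -0.1774
[ 0.48310176 -0.19586619  0.07957205] [ 0.46523173  0.2510531  -0.16361882]
```

View pics/c7.png

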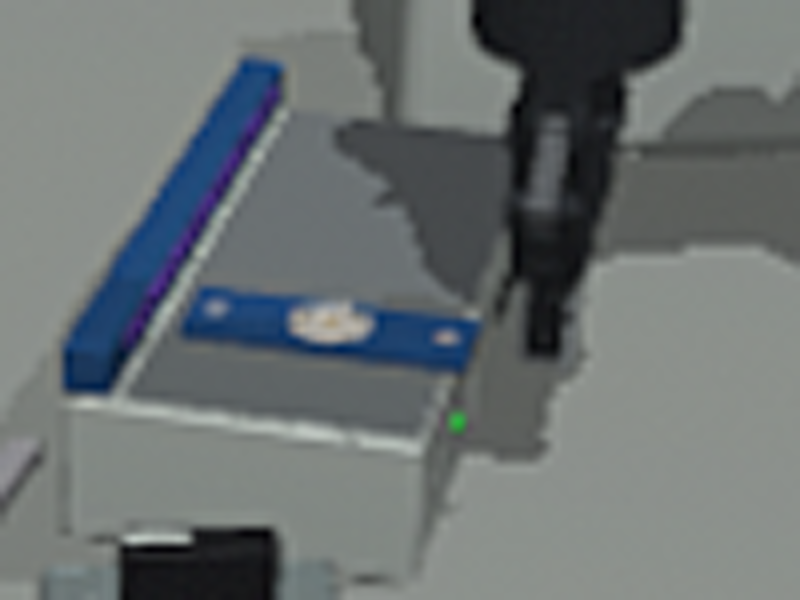

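step_arm(rows=[[0.01,-0.0004,0,0,0,0],[0.018,-0.0006,0,0,0,0],[0.024,-0.0008,0,0,0,0],[0.03,-0.001,0,0,0,0],[0.034,-0.0012,0,0,0,0]])

```text
clock: 11.53
tcp_pos: [0.5039, -0.1966, 0.0796]
orientation: [0.052, 3.141, -0.0]
contact_force: [-0.3, 0.2, 0.8]
grip_width: -0.0001
gripper_force: 0.2
```

```bash
python3 - <<'E'
from h import *
a=grab('top','t8.png'); blobs(a,(345,170,490,260))
o=r.get_obs(); print(o['tcp_pos'],o['contact_force'])
E
```

```text
[357 180 119  13 905] c [ 638.8 -268.5] wh [282.8  19.2] ang 87.5 x 0.6262 0.6533 y -0.41 -0.1271
[379 193  15  19 219] c [ 601.5 -195.6] wh [33.3 42.9] ang 88.8 x 0.5797 0.6227 y -0.2126 -0.1787
[379 220  15  16 157] c [ 540.6 -194.4] wh [33.2 36.1] ang 89.0 x 0.5228 0.5584 y -0.2114 -0.1776
[ 0.50423347 -0.19659527  0.07958794] [ 0.02687372 -1.19020678 -0.0604448 ]
```

Moving well at low force. I'll continue to the bar.

step_arm(rows=[[0.002,0,0,0,0,0],[0.004,-0.0001,0,0,0,0],[0.006,-0.0002,0,0,0,0],[0.008,-0.0002,0,0,0,0],[0.008,-0.0002,0,0,0,0]])

```text
clock: 12.0
tcp_pos: [0.5083, -0.1967, 0.0796]
orientation: [0.053, 3.141, -0.0]
contact_force: [0.0, 0.1, 1.0]
grip_width: -0.0001
gripper_force: 0.0
```

step_arm(rows=[[0.002,0,0,0,0,0],[0.003,0,0,0,0,0],[0.004,0,0,0,0,0]])

```text
clock: 12.25
tcp_pos: [0.5096, -0.1967, 0.0795]
orientation: [-0.053, -3.139, -0.001]
contact_force: [-3.5, 0.3, 3.4]
grip_width: -0.0004
gripper_force: 2.0
```

step_arm(rows=[[0.001,0,0,0,0,0],[0.002,0,0,0,0,0],[0.002,0,0,0,0,0]])

```text
clock: 12.5
tcp_pos: [0.5098, -0.1968, 0.0793]
orientation: [-0.054, -3.138, -0.001]
contact_force: [-6.9, 1.0, 5.6]
grip_width: 0.0001
gripper_force: 3.1
```

step_arm(rows=[[-0.02,0.0007,0,0,0,0],[-0.06,0.002,0,0,0,0],[-0.08,0.003,0.04,0,0,0],[-0.08,0.003,0.1,0,0,0],[-0.08,0.003,0.16,0,0,0]])

```text
clock: 12.92
tcp_pos: [0.4622, -0.1949, 0.176]
orientation: [-0.054, -3.139, -0.001]
contact_force: [1.8, -0.6, 0.2]
grip_width: -0.0004
gripper_force: 0.0
```

```bash
python3 - <<'E'
from h import *
a=grab('top','t9.png'); blobs(a,(345,170,490,260)); print('tray');blobs(a,(140,170,250,275))
b=grab('side','s9.png'); 
print('side');blobs(b,(265,135,345,200),n='side'); blobs(b,(200,230,330,340),n='side')
o=r.get_obs(); print(o['tcp_pos'],o['contact_force'])
E
```

```text
[ 358  180  118   30 1148] c [ 615.2 -268.5] wh [280.7  66.2] ang 87.5 x 0.5845 0.6533 y -0.41 -0.1294
[379 217  15  20 240] c [ 542.9 -194.4] wh [33.2 44.3] ang 88.8 x 0.5206 0.5653 y -0.2114 -0.1776
tray
[193 199  16  20 227] c [582.8 242.8] wh [33.8 44. ] ang 87.2 x 0.56 0.6048 y 0.225 0.2597
[174 203  16  19 226] c [574.5 286.8] wh [34.1 42.4] ang 87.4 x 0.5527 0.5951 y 0.2692 0.3038
[190 225  16  20 235] c [520.4 246.6] wh [33.8 44.3] ang 86.7 x 0.4991 0.5434 y 0.2301 0.2646
[172 229  16  20 230] c [511.5 290.4] wh [34.4 42.3] ang 86.0 x 0.4898 0.5338 y 0.2723 0.3069
side
[273 142  49  42 452] c [ 587.9 -279.7] wh [315.3 136.3] ang 88.3 x 0.5219 0.6591 y -0.4392 -0.1239
[249 261  27  15 204] c [583.2 241.5] wh [34.2 48.8] ang 86.9 x 0.5591 0.6083 y 0.2234 0.2596
[273 266  31  16 227] c [526.1 244.9] wh [34.5 55.9] ang 86.9 x 0.4976 0.5549 y 0.2265 0.263
[247 275  57  23 509] c [544.2 287.2] wh [ 35.4 109. ] ang 87.1 x 0.4896 0.5991 y 0.2669 0.307
[ 0.46729573 -0.19639437  0.18090132] [ 0.82076437 -0.37627049  0.00116381]
```

step_arm(rows=[[0,0.05,0.03,0,0,-0.005],[0,0.11,0.03,0,0,-0.005],[0,0.17,0.03,0,0,-0.005],[0,0.23,0.03,0,0,-0.005],[0,0.27,0.03,0,0,-0.005]])

```text
clock: 13.43
tcp_pos: [0.4638, -0.0293, 0.1936]
orientation: [0.073, 3.14, 0.002]
contact_force: [0.1, -0.6, 0.1]
grip_width: -0.0003
gripper_force: 0.0
```

step_arm(rows=[[0.01,0.05,0,0,0,0],[0.02,0.11,0,0,0,0],[0.03,0.17,0,0,0,0],[0.04,0.22,0,0,0,0],[0.05,0.265,0,0,0,0]])

```text
clock: 13.85
tcp_pos: [0.4939, 0.1289, 0.1935]
orientation: [0.075, 3.14, 0.002]
contact_force: [0.4, 0.0, -0.9]
grip_width: -0.0
gripper_force: 0.0
```

step_arm(rows=[[0.04,0.05,0,0,0,0],[0.08,0.11,0,0,0,0],[0.12,0.16,0,0,0,0],[0.16,0.2,0,0,0,0],[0.21,0.265,0,0,0,0]])

```text
clock: 14.27
tcp_pos: [0.6162, 0.2794, 0.1931]
orientation: [0.079, 3.14, -0.001]
contact_force: [0.4, -0.2, 0.4]
grip_width: 0.0001
gripper_force: 0.0
```

step_arm(rows=[[0,0,-0.03,0,0,0],[0,0,-0.08,0,0,0],[0,0,-0.08,0,0,0],[0,0,-0.08,0,0,0]])

```text
clock: 14.6
tcp_pos: [0.6138, 0.2784, 0.1437]
orientation: [-0.078, -3.137, 0.003]
contact_force: [-1.1, 0.0, 0.6]
grip_width: 0.0002
gripper_force: 0.0
```

step_arm(rows=[[0.01,0,0,0,0,0],[0.01,0,0,0,0,0],[0.01,0,-0.04,0,0,0],[0.01,0,-0.04,0,0,0],[0.01,0,-0.04,0,0,0]])

```text
clock: 15.02
tcp_pos: [0.6208, 0.2787, 0.1219]
orientation: [-0.078, -3.14, 0.001]
contact_force: [0.3, -0.1, 0.0]
grip_width: 0.0002
gripper_force: 0.0
```

```bash
python3 - <<'E'
from h import *
eyes.grab_frame('top'); eyes.grab_frame('top')
o=r.get_obs(); print(o['tcp_pos'],o['contact_force'])
E
```

```text
[0.62170801 0.27918797 0.12311945] [ 0.61069473 -0.36697059  0.42588675]
```

step_arm(rows=[[0,0.0092,-0.03,0,0,0],[0,0.0092,-0.055,0,0,0],[0,0.0092,-0.071,0,0,0],[0,0.0092,-0.071,0,0,0],[0,0.0092,-0.071,0,0,0]])

```text
clock: 15.53
tcp_pos: [0.6216, 0.2846, 0.0798]
orientation: [0.078, 3.14, 0.001]
contact_force: [-0.2, -1.0, 0.1]
grip_width: 0.0001
gripper_force: 0.0
```

step_arm(rows=[[-0.015,0.001,0,0,0,0],[-0.03,0.0015,0,0,0,0],[-0.045,0.0023,0,0,0,0],[-0.06,0.003,0,0,0,0],[-0.075,0.0038,0,0,0,0]])

```text
clock: 15.95
tcp_pos: [0.5748, 0.287, 0.0792]
orientation: [-0.077, -3.141, -0.0]
contact_force: [0.0, 0.2, 0.8]
grip_width: -0.0003
gripper_force: 0.2
```

step_arm(rows=[[-0.015,0.0008,0,0,0,0],[-0.03,0.0015,0,0,0,0],[-0.043,0.0021,0,0,0,0],[-0.053,0.0026,0,0,0,0],[-0.057,0.0029,0,0,0,0]])

```text
clock: 16.37
tcp_pos: [0.5406, 0.2888, 0.0789]
orientation: [-0.077, -3.14, 0.0]
contact_force: [0.2, 0.6, -0.0]
grip_width: -0.0003
gripper_force: 0.1
```

```bash
python3 - <<'E'
from h import *
b=grab('side','s10.png');blobs(b,(200,230,350,340),n='side',minA=30)
o=r.get_obs(); print(o['tcp_pos'],o['contact_force'])
E
```

```text
[250 261  12  12  90] c [596.2 240.3] wh [34.5 21.4] ang 88.1 x 0.5856 0.6072 y 0.2229 0.2576
[283 267  20  15 190] c [517.9 245.1] wh [34.2 39.6] ang 87.4 x 0.4983 0.537 y 0.2276 0.263
[280 282  58  25 580] c [475.7 292.3] wh [ 38.4 109.4] ang 87.6 x 0.4207 0.5305 y 0.271 0.3133
[0.54060317 0.28888651 0.07894671] [-0.86722532  0.28727113  0.31985034]
```

step_arm(rows=[[0.005,0,0,0,0,0],[0.005,0,0.05,0,0,0],[0.005,0,0.11,0,0,0],[0.005,0,0.135,0,0,0],[0.005,0,0.135,0,0,0]])

```text
clock: 16.83
tcp_pos: [0.5481, 0.2896, 0.1644]
orientation: [0.079, 3.134, 0.007]
contact_force: [0.6, 0.0, 0.3]
grip_width: 0.0001
gripper_force: 0.0
```

step_arm(rows=[[-0.06,0.0085,0,0,0,0],[-0.12,0.0085,0,0,0,0],[-0.174,0.0085,0,0,0,0],[-0.174,0.0085,0,0,0,0],[-0.174,0.0085,0,0,0,0]], jaw=0)

```text
clock: 17.25
tcp_pos: [0.4389, 0.2937, 0.1594]
orientation: [-0.074, -3.139, 0.001]
contact_force: [1.0, 0.6, -0.0]
grip_width: 0.0607
gripper_force: 0.0
```

```bash
python3 - <<'E'
from h import *
b=grab('side','s11.png');blobs(b,(200,230,350,340),n='side',minA=30)
grab('side','s11.png')
o=r.get_obs(); print(o['tcp_pos'],o['contact_force'],o['grip_width'])
E
```

```text
[250 261  26  15 201] c [583.  241.5] wh [34.2 48.5] ang 86.9 x 0.5591 0.6072 y 0.2234 0.2596
[273 266  31  16 224] c [526.1 244.9] wh [34.5 55.9] ang 86.9 x 0.4976 0.5549 y 0.2265 0.263
[280 282  58  25 571] c [475.4 292.6] wh [ 39.  108.9] ang 87.6 x 0.4207 0.5299 y 0.271 0.3135
[0.44140804 0.29366392 0.15987079] [0.46569221 0.65950411 0.11977245] 0.07464464603509481
```

step_arm(rows=[[0,0,-0.06,0,0,0],[0,0,-0.12,0,0,0],[0,0,-0.15,0,0,0],[0,0,-0.162,0,0,0],[0,0,-0.162,0,0,0]])

```text
clock: 17.77
tcp_pos: [0.4408, 0.2927, 0.061]
orientation: [-0.08, -3.139, 0.004]
contact_force: [-0.1, -0.1, 0.4]
grip_width: 0.0854
gripper_force: 0.0
```

step_arm(rows=[[0,0,0,0,0,0],[0,0,0,0,0,0],[0,0,0,0,0,0],[0,0,0,0,0,0],[0,0,0,0,0,0]], jaw=1, squeeze=60)

```text
clock: 18.18
tcp_pos: [0.4411, 0.2942, 0.0639]
orientation: [0.078, 3.139, 0.002]
contact_force: [-0.4, 0.3, 5.0]
grip_width: 0.0343
gripper_force: 58.9
```

step_arm(rows=[[0,0,0,0,0,0],[0,0,0,0,0,0],[0,0,0,0,0,0]])

```text
clock: 18.43
tcp_pos: [0.4411, 0.2943, 0.0638]
orientation: [0.077, 3.139, 0.002]
contact_force: [-0.2, -0.3, 6.6]
grip_width: 0.0346
gripper_force: 58.9
```

step_arm(rows=[[0,0,0.02,0,0,0],[0,0,0.06,0,0,0],[0,0,0.11,0,0,0],[0,0,0.17,0,0,0],[0,0,0.228,0,0,0]])

```text
clock: 18.85
tcp_pos: [0.4399, 0.2931, 0.2016]
orientation: [-0.078, -3.14, 0.001]
contact_force: [1.0, 0.3, -0.4]
grip_width: 0.0345
gripper_force: 59.7
```

step_arm(rows=[[0.01,-0.04,0,0,0,0.0045],[0.015,-0.1,0,0,0,0.0045],[0.02,-0.16,0,0,0,0.0045],[0.025,-0.22,0,0,0,0.0045],[0.027,-0.28,0,0,0,0.0045]])

```text
clock: 19.27
tcp_pos: [0.4564, 0.124, 0.2005]
orientation: [0.055, 3.141, 0.001]
contact_force: [1.1, -0.1, -0.4]
grip_width: 0.0346
gripper_force: 59.7
```

step_arm(rows=[[0.006,-0.06,0,0,0,0],[0.012,-0.12,0,0,0,0],[0.018,-0.18,0,0,0,0],[0.025,-0.24,0,0,0,0],[0.03,-0.3,0,0,0,0]])

```text
clock: 19.68
tcp_pos: [0.4743, -0.056, 0.2005]
orientation: [0.055, 3.14, 0.001]
contact_force: [1.8, -1.2, -0.9]
grip_width: 0.0343
gripper_force: 59.7
```

step_arm(rows=[[0.006,-0.06,0,0,0,0],[0.012,-0.12,0,0,0,0],[0.018,-0.18,0,0,0,0],[0.022,-0.24,0,0,0,0],[0.024,-0.3,0,0,0,0]])

```text
clock: 20.1
tcp_pos: [0.4889, -0.2358, 0.2004]
orientation: [0.055, 3.141, 0.001]
contact_force: [0.2, 0.6, -0.6]
grip_width: 0.0344
gripper_force: 59.7
```

step_arm(rows=[[0,-0.03,0,0,0,0],[0,-0.03,0,0,0,0],[0,-0.03,0,0,0,0]])

```text
clock: 20.35
tcp_pos: [0.4884, -0.2532, 0.2]
orientation: [-0.06, -3.141, -0.0]
contact_force: [0.8, 0.4, -1.9]
grip_width: 0.0345
gripper_force: 59.7
```

```bash
python3 - <<'E'
from h import *
b=grab('top','t12.png');blobs(b,(345,170,490,270),z=.2,minA=30)
blobs(b,(345,170,490,270),z=.065,minA=30)
o=r.get_obs(); print(o['tcp_pos'],o['orientation'],o['contact_force'],o['grip_width'])
E
```

```text
[ 357  180  119   30 1132] c [ 596.8 -218.3] wh [242.3  56.6] ang 87.6 x 0.5704 0.6294 y -0.3404 -0.0981
[426 207  19  23 316] c [ 553.7 -256.1] wh [35.  45.7] ang 85.5 x 0.5305 0.5753 y -0.275 -0.237
[379 217  15  20 242] c [ 534.7 -155.8] wh [28.5 38. ] ang 88.8 x 0.5157 0.554 y -0.1704 -0.1413
[ 357  180  119   30 1132] c [ 615.3 -267.5] wh [282.8  66.1] ang 87.6 x 0.5845 0.6534 y -0.41 -0.1271Traceback (most recent call last):
  File "<stdin>", line 3, in <module>
  File "h.py", line 20, in blobs
    ys,xs=np.where(l==i); P=np.array([w(n,x+x0,y+y0,z)[:2] for x,y in zip(xs,ys)],np.float32)
                                      ~^^^^^^^^^^^^^^^
  File "h.py", line 8, in w
    c=eyes.camera_info(n); K=np.array(c['mtx']);T=np.array(c['extrinsics'])
ValueError: time passes only in moves, steps and waits
```

```bash
python3 - <<'E'
s=open('h.py').read()
s=s.replace("def grab","CI={n:(np.array(eyes.camera_info(n)['mtx']),np.array(eyes.camera_info(n)['extrinsics'])) for n in('top','side')}\ndef grab",1)
s=s.replace("c=eyes.camera_info(n); K=np.array(c['mtx']);T=np.array(c['extrinsics'])","K,T=CI[n]")
open('h.py','w').write(s)
E
python3 -c "
from h import *
print(w('top',300,200,.06))"
```

```text
[0.60483977 0.00814072 0.06      ]
```

step_arm(rows=[[0.002,0,-0.06,0,0,0],[0.002,0,-0.12,0,0,0],[0.002,0,-0.17,0,0,0],[0.002,0,-0.2,0,0,0],[0.002,0,-0.213,0,0,0]])

```text
clock: 20.82
tcp_pos: [0.489, -0.2492, 0.0693]
orientation: [-0.051, -3.137, -0.004]
contact_force: [0.4, 0.1, -0.0]
grip_width: 0.0342
gripper_force: 59.7
```

step_arm(rows=[[0,0,-0.003,0,0,0],[0,0,-0.006,0,0,0],[0,0,-0.009,0,0,0],[0,0,-0.011,0,0,0],[0,0,-0.012,0,0,0]])

```text
clock: 21.23
tcp_pos: [0.4909, -0.2524, 0.0655]
orientation: [0.055, 3.139, -0.001]
contact_force: [-0.5, 0.3, -0.4]
grip_width: 0.0342
gripper_force: 59.7
```

step_arm(rows=[[0,0,-0.001,0,0,0],[0,0,-0.002,0,0,0],[0,0,-0.003,0,0,0],[0,0,-0.003,0,0,0],[0,0,-0.003,0,0,0]])

```text
clock: 21.65
tcp_pos: [0.4906, -0.2524, 0.0638]
orientation: [0.056, 3.14, 0.0]
contact_force: [-2.1, 2.6, 9.0]
grip_width: 0.0345
gripper_force: 60.5
```

step_arm(rows=[[0,0,0,0,0,0],[0,0,0,0,0,0],[0,0,0,0,0,0],[0,0,0,0,0,0],[0,0,0,0,0,0]], jaw=0)

```text
clock: 22.07
tcp_pos: [0.4902, -0.2523, 0.0627]
orientation: [-0.056, -3.141, -0.0]
contact_force: [-0.4, -0.1, -0.5]
grip_width: 0.0854
gripper_force: 0.0
```

step_arm(rows=[[0,0,0,0,0,0],[0,0,0.04,0,0,0],[0,0,0.1,0,0,0],[-0.06,0.002,0.12,0,0,0],[-0.1,0.003,0.12,0,0,0]])

```text
clock: 22.48
tcp_pos: [0.4308, -0.2516, 0.1375]
orientation: [0.055, 3.136, -0.003]
contact_force: [-0.7, -1.1, -1.3]
grip_width: 0.0854
gripper_force: 0.0
```

step_arm(rows=[[0,0,0,0,0,0],[0,0,0,0,0,0],[0,0,0,0,0,0]], jaw=1, squeeze=20)

```text
clock: 22.73
tcp_pos: [0.4309, -0.2504, 0.1349]
orientation: [0.055, 3.14, -0.0]
contact_force: [0.5, 0.6, 0.5]
grip_width: 0.0516
gripper_force: 0.0
```

```bash
python3 - <<'E'
from h import *
a=grab('top','t13.png');blobs(a,(345,170,490,270));blobs(a,(140,170,250,275))
o=r.get_obs(); print(o['tcp_pos'],o['orientation'],o['contact_force'],o['grip_width'])
E
```

```text
[ 358  180  118   30 1124] c [ 615.4 -268.6] wh [280.6  66. ] ang 87.8 x 0.5845 0.6533 y -0.41 -0.1294
[404 212  15  19 239] c [ 556.2 -254.1] wh [33.3 43.4] ang 88.7 x 0.5349 0.5777 y -0.2712 -0.2369
[379 217  15  19 230] c [ 543.7 -194.5] wh [33.2 42.5] ang 88.8 x 0.5228 0.5653 y -0.2114 -0.1776
[403 239  15  19 225] c [ 492.3 -250.1] wh [33.1 42.1] ang 88.5 x 0.4717 0.5138 y -0.2672 -0.2332
[193 199  15  20 223] c [583.  242.6] wh [33.6 43.5] ang 85.1 x 0.56 0.6048 y 0.2267 0.2596
[191 226  15  19 229] c [520.2 246.5] wh [41.9 32.8] ang 0.3 x 0.4992 0.5411 y 0.2301 0.263
[ 0.43123349 -0.25037861  0.13477803] [ 5.42938090e-02  3.14051584e+00 -2.56142333e-04] [-0.41638517 -0.26723745 -0.88418488] 0.04397589767969092
```

step_arm(rows=[[0,0,-0.04,0,0,0],[0,0,-0.07,0,0,0],[0,0,-0.085,0,0,0],[0,0,-0.092,0,0,0],[0,0,-0.092,0,0,0]])

```text
clock: 23.2
tcp_pos: [0.4302, -0.2503, 0.0787]
orientation: [-0.055, -3.139, -0.001]
contact_force: [-0.8, -0.0, 0.9]
grip_width: -0.0
gripper_force: 0.0
```

step_arm(rows=[[0.02,-0.0007,0,0,0,0],[0.04,-0.0014,0,0,0,0],[0.055,-0.002,0,0,0,0],[0.067,-0.0024,0,0,0,0],[0.08,-0.0029,0,0,0,0]])

```text
clock: 23.62
tcp_pos: [0.4797, -0.2522, 0.08]
orientation: [0.054, 3.14, -0.0]
contact_force: [-1.0, 0.2, 0.6]
grip_width: 0.0
gripper_force: 0.2
```

step_arm(rows=[[0.01,-0.0004,0,0,0,0],[0.02,-0.0007,0,0,0,0],[0.028,-0.001,0,0,0,0],[0.034,-0.0012,0,0,0,0],[0.038,-0.0014,0,0,0,0]])

```text
clock: 24.03
tcp_pos: [0.5014, -0.2531, 0.0796]
orientation: [-0.055, -3.141, -0.0]
contact_force: [-0.7, 0.2, 0.0]
grip_width: 0.0
gripper_force: 0.2
```

```bash
python3 - <<'E'
from h import *
a=grab('top','t14.png');blobs(a,(345,170,490,270))
o=r.get_obs(); print(o['tcp_pos'],o['orientation'],o['contact_force'],o['grip_width'])
E
```

```text
[ 358  180  118   29 1129] c [ 615.7 -268.6] wh [280.6  65. ] ang 87.8 x 0.5866 0.6533 y -0.41 -0.1294
[403 194  15  19 229] c [ 599.6 -252.8] wh [33.4 42.9] ang 88.5 x 0.5778 0.6207 y -0.27 -0.2356
[379 217  15  19 233] c [ 543.7 -194.5] wh [33.2 42.5] ang 88.8 x 0.5228 0.5653 y -0.2115 -0.1776
[403 221  15  16 174] c [ 538.1 -251.3] wh [33.3 35.5] ang 88.7 x 0.5208 0.5562 y -0.2683 -0.2342
[ 0.50173377 -0.25308704  0.07960641] [ 5.51392030e-02  3.14075943e+00 -1.91708224e-04] [ 0.76656199 -0.17111748 -0.5451317 ] 0.00014192376260677085
```

step_arm(rows=[[0.002,0,0,0,0,0],[0.004,-0.0001,0,0,0,0],[0.006,-0.0002,0,0,0,0],[0.008,-0.0002,0,0,0,0],[0.008,-0.0002,0,0,0,0]])

```text
clock: 24.5
tcp_pos: [0.5061, -0.2532, 0.0797]
orientation: [0.055, 3.141, -0.0]
contact_force: [-0.1, -0.1, 1.5]
grip_width: -0.0001
gripper_force: 0.0
```

step_arm(rows=[[0.001,0,0,0,0,0],[0.002,0,0,0,0,0],[0.003,0,0,0,0,0]])

```text
clock: 24.75
tcp_pos: [0.5072, -0.2532, 0.0795]
orientation: [-0.056, -3.14, -0.0]
contact_force: [-2.2, -0.9, 2.2]
grip_width: -0.0005
gripper_force: 1.3
```

step_arm(rows=[[0.001,0,0,0,0,0],[0.002,0,0,0,0,0],[0.002,0,0,0,0,0]])

```text
clock: 25.0
tcp_pos: [0.5073, -0.2532, 0.0794]
orientation: [-0.056, -3.138, -0.001]
contact_force: [-4.9, 0.8, 4.1]
grip_width: -0.0003
gripper_force: 2.7
```

step_arm(rows=[[-0.02,0.0007,0,0,0,0],[-0.06,0.002,0,0,0,0],[-0.08,0.003,0.04,0,0,0],[-0.08,0.003,0.1,0,0,0],[-0.08,0.003,0.16,0,0,0]])

```text
clock: 25.42
tcp_pos: [0.4594, -0.2512, 0.176]
orientation: [-0.057, -3.139, -0.001]
contact_force: [2.1, -0.9, -0.3]
grip_width: 0.0001
gripper_force: 0.0
```

step_arm(rows=[[0,0.05,0.03,0,0,-0.005],[0,0.11,0.03,0,0,-0.005],[0,0.17,0.03,0,0,-0.005],[0,0.23,0.03,0,0,-0.005],[0,0.275,0.03,0,0,-0.005]])

```text
clock: 25.83
tcp_pos: [0.4612, -0.0833, 0.194]
orientation: [0.077, 3.139, 0.002]
contact_force: [0.3, -0.1, -0.1]
grip_width: -0.0
gripper_force: 0.0
```

step_arm(rows=[[0.01,0.05,0,0,0,0],[0.02,0.11,0,0,0,0],[0.03,0.17,0,0,0,0],[0.04,0.22,0,0,0,0],[0.05,0.275,0,0,0,0]])

```text
clock: 26.25
tcp_pos: [0.4913, 0.0804, 0.194]
orientation: [0.08, 3.139, 0.001]
contact_force: [0.1, -0.9, 0.4]
grip_width: -0.0
gripper_force: 0.0
```

step_arm(rows=[[0.04,0.05,0,0,0,0],[0.08,0.11,0,0,0,0],[0.12,0.16,0,0,0,0],[0.17,0.21,0,0,0,0],[0.225,0.27,0,0,0,0]])

```text
clock: 26.67
tcp_pos: [0.6218, 0.2369, 0.1937]
orientation: [0.079, 3.14, 0.001]
contact_force: [1.1, 0.5, 0.2]
grip_width: 0.0
gripper_force: 0.0
```

step_arm(rows=[[0.01,0,0,0,0,0],[0.01,0,-0.06,0,0,0],[0.01,0,-0.12,0,0,0],[0.01,0,-0.12,0,0,0],[0.01,0,-0.12,0,0,0]])

```text
clock: 27.08
tcp_pos: [0.6251, 0.2343, 0.12]
orientation: [-0.08, -3.137, 0.003]
contact_force: [0.3, 0.4, 0.7]
grip_width: 0.0002
gripper_force: 0.0
```

```bash
python3 - <<'E'
from h import *
a=grab('top','t15.png');blobs(a,(345,170,490,270));blobs(a,(140,170,250,275))
b=grab('side','s15.png');blobs(b,(200,230,350,340),n='side',minA=30)
eyes.grab_frame('top')
o=r.get_obs(); print(o['tcp_pos'],o['orientation'],o['contact_force'])
E
```

```text
[ 357  180  119   31 1489] c [ 614.7 -267.4] wh [283.   68.2] ang 87.6 x 0.5823 0.6535 y -0.41 -0.127
[379 216  15  20 223] c [ 545.1 -194.5] wh [33.2 44.3] ang 88.8 x 0.5229 0.5676 y -0.2115 -0.178
[403 217  15  21 256] c [ 541.7 -251.3] wh [33.3 47.1] ang 88.5 x 0.5185 0.5657 y -0.2685 -0.2342
[199 199  10  20 124] c [582.5 236.6] wh [21.2 44. ] ang 86.9 x 0.56 0.6048 y 0.225 0.2461
[250 261  25  15 199] c [583.  241.5] wh [34.2 48.5] ang 86.9 x 0.5597 0.6072 y 0.2234 0.2596
[274 266  30  16 223] c [525.  244.7] wh [34.1 53.9] ang 86.6 x 0.4976 0.5529 y 0.2265 0.263
[0.62803584 0.23510487 0.12425232] [8.06096474e-02 3.13695095e+00 2.81123873e-03] [-0.43516868  0.00776729  0.34473726]
```

step_arm(rows=[[0.002,0.01,-0.03,0,0,0],[0.002,0.01,-0.055,0,0,0],[0.002,0.01,-0.071,0,0,0],[0.002,0.01,-0.071,0,0,0],[0.002,0.01,-0.071,0,0,0]])

```text
clock: 27.65
tcp_pos: [0.6284, 0.2408, 0.0803]
orientation: [0.08, 3.139, 0.001]
contact_force: [0.1, 0.6, 0.2]
grip_width: -0.0001
gripper_force: 0.0
```

step_arm(rows=[[-0.015,0.001,0,0,0,0],[-0.032,0.0015,0,0,0,0],[-0.05,0.0025,0,0,0,0],[-0.067,0.0033,0,0,0,0],[-0.085,0.0042,0,0,0,0]])

```text
clock: 28.07
tcp_pos: [0.5756, 0.2434, 0.0796]
orientation: [0.08, 3.14, 0.001]
contact_force: [1.0, 0.2, 0.6]
grip_width: 0.0001
gripper_force: 0.2
```

step_arm(rows=[[-0.017,0.0008,0,0,0,0],[-0.034,0.0017,0,0,0,0],[-0.048,0.0024,0,0,0,0],[-0.059,0.003,0,0,0,0],[-0.064,0.0032,0,0,0,0]])

```text
clock: 28.48
tcp_pos: [0.5371, 0.2454, 0.079]
orientation: [-0.079, -3.14, -0.0]
contact_force: [-0.3, -0.1, 0.4]
grip_width: -0.0001
gripper_force: 0.1
```

```bash
python3 - <<'E'
from h import *
b=grab('side','s16.png');blobs(b,(200,230,350,340),n='side',minA=30)
o=r.get_obs(); print(o['tcp_pos'],o['contact_force'])
E
```

```text
[287 268  55  23 492] c [472.3 249.1] wh [ 39.1 109.4] ang 87.4 x 0.4173 0.5269 y 0.2277 0.2703
[0.53693931 0.24541586 0.07890633] [ 0.08556996 -0.04372099  0.55093246]
```

step_arm(rows=[[0.005,0,0,0,0,0],[0.005,0,0.05,0,0,0],[0.005,0,0.11,0,0,0],[0.005,0,0.135,0,0,0],[0.005,0,0.135,0,0,0]])

```text
clock: 28.95
tcp_pos: [0.5446, 0.246, 0.1642]
orientation: [0.082, 3.134, 0.006]
contact_force: [0.0, -0.2, -0.3]
grip_width: -0.0
gripper_force: 0.0
```

step_arm(rows=[[-0.06,0.0085,0,0,0,0],[-0.12,0.0085,0,0,0,0],[-0.172,0.0085,0,0,0,0],[-0.172,0.0085,0,0,0,0],[-0.172,0.0085,0,0,0,0]], jaw=0)

```text
clock: 29.37
tcp_pos: [0.4369, 0.2503, 0.1595]
orientation: [-0.077, -3.139, 0.001]
contact_force: [1.4, 0.5, 0.0]
grip_width: 0.0604
gripper_force: 0.0
```

```bash
python3 - <<'E'
from h import *
b=grab('side','s17.png');blobs(b,(200,230,350,340),n='side',minA=30)
eyes.grab_frame('side')
o=r.get_obs(); print(o['tcp_pos'],o['contact_force'],o['grip_width'])
E
```

```text
[287 268  26  16 216] c [500.1 245.6] wh [34.4 51.1] ang 86.8 x 0.4755 0.5256 y 0.2277 0.2639
[313 276  29  15 256] c [443.9 250.5] wh [39.  53.3] ang 87.5 x 0.417 0.4711 y 0.2314 0.2703
[0.43925181 0.25036181 0.1599622 ] [ 0.28491736 -0.6943505   0.00183501] 0.07444953966423598
```

step_arm(rows=[[0,0,-0.06,0,0,0],[0,0,-0.12,0,0,0],[0,0,-0.15,0,0,0],[0,0,-0.162,0,0,0],[0,0,-0.162,0,0,0]])

```text
clock: 29.88
tcp_pos: [0.4385, 0.2494, 0.0611]
orientation: [-0.082, -3.139, 0.004]
contact_force: [-0.7, 0.1, 0.5]
grip_width: 0.0853
gripper_force: 0.0
```

step_arm(rows=[[0,0,0,0,0,0],[0,0,0,0,0,0],[0,0,0,0,0,0],[0,0,0,0,0,0],[0,0,0,0,0,0]], jaw=1, squeeze=60)

```text
clock: 30.3
tcp_pos: [0.4388, 0.2508, 0.0639]
orientation: [0.08, 3.139, 0.002]
contact_force: [-0.8, -0.3, 4.6]
grip_width: 0.0341
gripper_force: 58.8
```

step_arm(rows=[[0,0,0,0,0,0],[0,0,0,0,0,0],[0,0,0,0,0,0]])

```text
clock: 30.55
tcp_pos: [0.4388, 0.2508, 0.0638]
orientation: [0.08, 3.139, 0.002]
contact_force: [-1.8, 0.2, 7.1]
grip_width: 0.0345
gripper_force: 58.8
```

step_arm(rows=[[0,0,0.02,0,0,0],[0,0,0.06,0,0,0],[0,0,0.11,0,0,0],[0,0,0.17,0,0,0],[0,0,0.228,0,0,0]])

```text
clock: 30.97
tcp_pos: [0.4375, 0.2498, 0.201]
orientation: [-0.08, -3.14, 0.001]
contact_force: [0.8, 1.0, -1.1]
grip_width: 0.0341
gripper_force: 59.5
```

step_arm(rows=[[0.01,-0.04,0,0,0,0.005],[0.015,-0.1,0,0,0,0.005],[0.02,-0.16,0,0,0,0.005],[0.025,-0.22,0,0,0,0.005],[0.027,-0.28,0,0,0,0.005]])

```text
clock: 31.38
tcp_pos: [0.4541, 0.0808, 0.1999]
orientation: [0.055, 3.14, 0.001]
contact_force: [1.2, 0.4, -0.7]
grip_width: 0.0342
gripper_force: 59.5
```

step_arm(rows=[[0.006,-0.06,0,0,0,0],[0.012,-0.12,0,0,0,0],[0.018,-0.18,0,0,0,0],[0.025,-0.24,0,0,0,0],[0.03,-0.3,0,0,0,0]])

```text
clock: 31.8
tcp_pos: [0.4721, -0.0993, 0.1999]
orientation: [0.055, 3.14, 0.001]
contact_force: [1.2, 0.7, -0.3]
grip_width: 0.0344
gripper_force: 59.5
```

step_arm(rows=[[0.006,-0.06,0,0,0,0],[0.012,-0.12,0,0,0,0],[0.018,-0.18,0,0,0,0],[0.022,-0.24,0,0,0,0],[0.024,-0.3,0,0,0,0]])

```text
clock: 32.22
tcp_pos: [0.4866, -0.2791, 0.1997]
orientation: [0.054, 3.141, 0.001]
contact_force: [0.4, 0.5, 0.3]
grip_width: 0.0343
gripper_force: 59.5
```

step_arm(rows=[[0.002,-0.051,0,0,0,0],[0.002,-0.051,0,0,0,0],[0.002,-0.051,0,0,0,0]])

```text
clock: 32.47
tcp_pos: [0.487, -0.3103, 0.1996]
orientation: [-0.062, -3.141, 0.001]
contact_force: [-0.3, 0.3, -1.7]
grip_width: 0.0348
gripper_force: 59.5
```

step_arm(rows=[[0,0,-0.06,0,0,0],[0,0,-0.12,0,0,0],[0,0,-0.17,0,0,0],[0,0,-0.2,0,0,0],[0,0,-0.2,0,0,0]])

```text
clock: 32.88
tcp_pos: [0.4858, -0.3046, 0.0758]
orientation: [-0.052, -3.134, -0.007]
contact_force: [-0.5, 0.5, 0.3]
grip_width: 0.0343
gripper_force: 59.5
```

step_arm(rows=[[0.001,0,-0.007,0,0,0],[0.001,0,-0.014,0,0,0],[0.001,0,-0.02,0,0,0],[0.001,0,-0.023,0,0,0],[0.001,0,-0.024,0,0,0]])

```text
clock: 33.3
tcp_pos: [0.4889, -0.3083, 0.0657]
orientation: [0.055, 3.14, -0.0]
contact_force: [-0.8, 0.4, -0.8]
grip_width: 0.0345
gripper_force: 59.5
```

step_arm(rows=[[0,0,-0.001,0,0,0],[0,0,-0.002,0,0,0],[0,0,-0.003,0,0,0],[0,0,-0.003,0,0,0],[0,0,-0.003,0,0,0]])

```text
clock: 33.72
tcp_pos: [0.4887, -0.3085, 0.0641]
orientation: [0.056, 3.14, 0.0]
contact_force: [-1.7, 1.5, 4.2]
grip_width: 0.0341
gripper_force: 60.1
```

step_arm(rows=[[0,0,-0.0005,0,0,0],[0,0,-0.0005,0,0,0],[0,0,-0.0005,0,0,0],[0,0,-0.0005,0,0,0],[0,0,-0.0005,0,0,0]], jaw=0)

```text
clock: 34.13
tcp_pos: [0.4884, -0.3083, 0.063]
orientation: [-0.056, -3.141, -0.0]
contact_force: [0.4, 0.5, 0.2]
grip_width: 0.0852
gripper_force: 0.0
```

step_arm(rows=[[0,0,0,0,0,0],[0,0,0.04,0,0,0],[0,0,0.1,0,0,0],[-0.06,0.002,0.12,0,0,0],[-0.1,0.003,0.12,0,0,0]])

```text
clock: 34.55
tcp_pos: [0.429, -0.3078, 0.1379]
orientation: [0.055, 3.137, -0.004]
contact_force: [-1.1, -1.1, -0.1]
grip_width: 0.0852
gripper_force: 0.0
```

step_arm(rows=[[0,0,0,0,0,0],[0,0,0,0,0,0],[0,0,0,0,0,0]], jaw=1, squeeze=20)

```text
clock: 34.8
tcp_pos: [0.4292, -0.3064, 0.1352]
orientation: [0.055, 3.14, 0.0]
contact_force: [-0.1, -0.3, 0.3]
grip_width: 0.0516
gripper_force: 0.0
```

```bash
python3 - <<'E'
from h import *
a=grab('top','t18.png');blobs(a,(345,170,490,270));blobs(a,(140,170,250,275))
o=r.get_obs(); print(o['tcp_pos'],o['orientation'],o['contact_force'],o['grip_width'])
E
```

```text
[ 358  180  118   30 1351] c [ 615.5 -268.6] wh [280.6  65. ] ang 87.7 x 0.5847 0.6533 y -0.41 -0.1294
[428 213  15  20 237] c [ 553.3 -311.1] wh [33.4 44.2] ang 88.2 x 0.5308 0.5757 y -0.3284 -0.2938
[379 217  15  19 241] c [ 543.8 -194.5] wh [33.2 42.5] ang 89.0 x 0.5228 0.5653 y -0.2115 -0.1776
[403 219  15  18 227] c [ 541.  -251.4] wh [33.3 41.1] ang 88.7 x 0.5208 0.5611 y -0.2685 -0.2343
[427 241  15  19 217] c [ 488.9 -306.8] wh [33.2 42.3] ang 88.4 x 0.4674 0.5096 y -0.324 -0.2897
[ 0.42952163 -0.30628834  0.13502619] [ 5.39253095e-02  3.14061671e+00 -1.23912249e-04] [0.47967639 0.02041372 0.1006291 ] 0.0440802672010917
```

step_arm(rows=[[0,0.001,-0.04,0,0,0],[0,0.001,-0.07,0,0,0],[0,0.001,-0.085,0,0,0],[0,0.001,-0.092,0,0,0],[0,0.001,-0.092,0,0,0]])

```text
clock: 35.27
tcp_pos: [0.4285, -0.3057, 0.079]
orientation: [-0.055, -3.139, -0.001]
contact_force: [-0.4, 0.0, -0.7]
grip_width: 0.0002
gripper_force: 0.0
```

step_arm(rows=[[0.02,-0.0007,0,0,0,0],[0.04,-0.0014,0,0,0,0],[0.055,-0.002,0,0,0,0],[0.067,-0.0024,0,0,0,0],[0.08,-0.0029,0,0,0,0]])

```text
clock: 35.68
tcp_pos: [0.4779, -0.3076, 0.0803]
orientation: [0.054, 3.14, -0.0]
contact_force: [-0.6, 0.2, 1.0]
grip_width: -0.0
gripper_force: 0.7
```

step_arm(rows=[[0.01,-0.0004,0,0,0,0],[0.02,-0.0007,0,0,0,0],[0.028,-0.001,0,0,0,0],[0.034,-0.0012,0,0,0,0],[0.038,-0.0014,0,0,0,0]])

```text
clock: 36.1
tcp_pos: [0.4996, -0.3084, 0.0798]
orientation: [-0.055, -3.141, -0.0]
contact_force: [-0.1, 0.2, 0.3]
grip_width: -0.0001
gripper_force: 0.3
```

step_arm(rows=[[0.002,0,0,0,0,0],[0.004,-0.0001,0,0,0,0],[0.006,-0.0002,0,0,0,0],[0.007,-0.0002,0,0,0,0],[0.007,-0.0002,0,0,0,0]])

```text
clock: 36.52
tcp_pos: [0.5036, -0.3086, 0.0799]
orientation: [0.055, 3.141, 0.0]
contact_force: [0.4, 1.0, 0.2]
grip_width: 0.0003
gripper_force: 0.0
```

step_arm(rows=[[0.001,0,0,0,0,0],[0.002,0,0,0,0,0],[0.002,0,0,0,0,0]])

```text
clock: 36.77
tcp_pos: [0.5046, -0.3086, 0.0799]
orientation: [-0.056, -3.141, -0.0]
contact_force: [0.3, -0.4, 0.3]
grip_width: 0.0
gripper_force: 0.1
```

step_arm(rows=[[0.001,0,0,0,0,0],[0.002,0,0,0,0,0],[0.002,0,0,0,0,0]])

```text
clock: 37.02
tcp_pos: [0.5049, -0.3086, 0.0798]
orientation: [-0.056, -3.139, -0.001]
contact_force: [-5.1, -0.2, 3.0]
grip_width: 0.0002
gripper_force: 2.1
```

step_arm(rows=[[0.001,0,0,0,0,0],[0.002,0,0,0,0,0],[0.002,0,0,0,0,0]])

```text
clock: 37.27
tcp_pos: [0.5051, -0.3086, 0.0797]
orientation: [-0.057, -3.138, -0.002]
contact_force: [-7.3, 1.0, 5.7]
grip_width: 0.0002
gripper_force: 3.7
```

step_arm(rows=[[0.001,0,0,0,0,0],[0.002,0,0,0,0,0],[0.002,0,0,0,0,0]])

```text
clock: 37.52
tcp_pos: [0.5052, -0.3087, 0.0796]
orientation: [-0.058, -3.136, -0.003]
contact_force: [-10.0, 0.9, 6.7]
grip_width: 0.0001
gripper_force: 5.1
```

step_arm(rows=[[-0.02,0.0007,0,0,0,0],[-0.06,0.002,0,0,0,0],[-0.08,0.003,0.04,0,0,0],[-0.08,0.003,0.1,0,0,0],[-0.08,0.003,0.16,0,0,0]])

```text
clock: 37.93
tcp_pos: [0.4592, -0.3066, 0.1764]
orientation: [-0.057, -3.139, -0.001]
contact_force: [0.7, -0.5, 0.4]
grip_width: -0.0002
gripper_force: 0.0
```

step_arm(rows=[[0.01,0.06,0,0,0,0.036],[0.02,0.12,0.02,0,0,0.072],[0.03,0.18,0.02,0,0,0.102],[0.04,0.24,0.02,0,0,0.102],[0.05,0.29,0.02,0,0,0.102]])

```text
clock: 38.35
tcp_pos: [0.4914, -0.13, 0.1886]
orientation: [-0.449, 3.107, 0.001]
contact_force: [0.7, 0.6, -0.0]
grip_width: -0.0004
gripper_force: 0.0
```

```bash
python3 - <<'E'
from h import *
a=grab('top','t20.png');blobs(a,(345,170,490,270))
b=grab('side','s20.png')
M=np.zeros((520,800,3),np.uint8)
A=cv2.resize(a[172:252,265:485],(800,291),interpolation=cv2.INTER_CUBIC); M[:291]=A
B=cv2.resize(b[140:197,265:400],None,fx=4,fy=4,interpolation=cv2.INTER_CUBIC); M[292:292+B.shape[0],:B.shape[1]]=B
cv2.imwrite('pics/m20.png',M[:,:,::-1])
o=r.get_obs(); print(o['tcp_pos'],o['orientation'],o['joints'])
E
```

```text
[ 357  180  119   31 1625] c [ 615.3 -267.4] wh [282.9  66.3] ang 87.5 x 0.5829 0.6534 y -0.41 -0.127
[379 217  11  12  86] c [ 552.1 -189.9] wh [23.7 26. ] ang 89.0 x 0.5393 0.5653 y -0.2017 -0.1779
[ 0.49247109 -0.12658542  0.18808377] [-0.45996278  3.10523025  0.00357443] [-0.24488828  0.29422304  0.45018902  2.03605938 -0.17349386  0.84509966
  2.16882118]
```

View pics/m20.png

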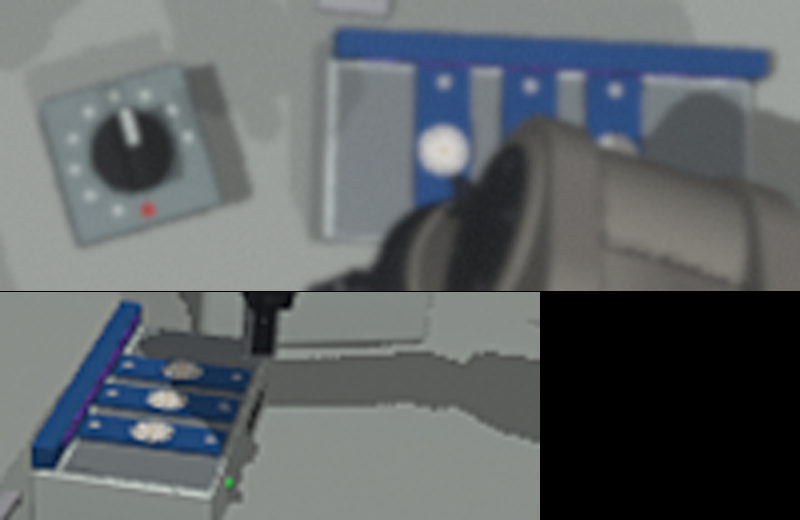

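All three carriers are home, flat and square against the bar. The timer line is still at click 6 and has to go to click 3. j7 would exceed its range if I turned +90° from here, so I'll flip the tool half a turn first.

step_arm(rows=[[0.01,0.02,0,0,0,-0.04],[0.02,0.03,0,0,0,-0.08],[0.03,0.04,0,0,0,-0.12],[0.04,0.05,0,0,0,-0.16],[0.04,0.05,0,0,0,-0.198]])

```text
clock: 38.87
tcp_pos: [0.5162, -0.1017, 0.1882]
orientation: [0.533, 3.094, 0.001]
contact_force: [0.3, 1.0, 0.4]
grip_width: -0.0001
gripper_force: 0.0
```

step_arm(rows=[[0.01,0.02,0,0,0,-0.04],[0.02,0.03,0,0,0,-0.08],[0.03,0.04,0,0,0,-0.12],[0.04,0.05,0,0,0,-0.16],[0.04,0.05,0,0,0,-0.198]])

```text
clock: 39.28
tcp_pos: [0.5402, -0.0716, 0.1882]
orientation: [1.454, 2.782, 0.002]
contact_force: [-0.6, 1.0, -0.6]
grip_width: 0.0002
gripper_force: 0.0
```

step_arm(rows=[[0.01,0.02,0,0,0,-0.04],[0.02,0.03,0,0,0,-0.08],[0.03,0.04,0,0,0,-0.12],[0.03,0.05,0,0,0,-0.16],[0.03,0.05,0,0,0,-0.198]])

```text
clock: 39.7
tcp_pos: [0.5575, -0.0416, 0.188]
orientation: [2.237, 2.205, 0.002]
contact_force: [-0.4, 0.3, -0.3]
grip_width: -0.0005
gripper_force: 0.0
```

step_arm(rows=[[0.01,0.02,0,0,0,-0.04],[0.02,0.03,0,0,0,-0.08],[0.02,0.04,0,0,0,-0.12],[0.02,0.05,0,0,0,-0.16],[0.02,0.05,0,0,0,-0.198]])

```text
clock: 40.12
tcp_pos: [0.5692, -0.0115, 0.1879]
orientation: [2.805, 1.415, 0.002]
contact_force: [0.9, 0.0, 0.1]
grip_width: -0.0002
gripper_force: 0.0
```

step_arm(rows=[[0,0.01,0,0,0,-0.04],[0,0.02,0,0,0,-0.08],[0,0.025,0,0,0,-0.12],[0,0.025,0,0,0,-0.16],[0,0.025,0,0,0,-0.198]], jaw=0)

```text
clock: 40.53
tcp_pos: [0.5691, 0.0024, 0.1881]
orientation: [3.103, 0.487, 0.002]
contact_force: [-0.2, 0.1, 0.4]
grip_width: 0.0603
gripper_force: 0.0
```

step_arm(rows=[[0,0,0,0,0,-0.01],[0,0,0,0,0,-0.01],[0,0,0,0,0,-0.01]])

```text
clock: 40.78
tcp_pos: [0.5687, 0.002, 0.1879]
orientation: [3.109, 0.449, 0.001]
contact_force: [-0.8, 0.1, -0.6]
grip_width: 0.0854
gripper_force: 0.0
```

```bash
python3 - <<'E'
from h import *
from scipy.spatial.transform import Rotation as R
a=grab('top','t21.png'); o=r.get_obs(); ty=R.from_rotvec(o['orientation']).as_matrix()[:,1]
print(o['tcp_pos'],o['joints'],'tool y',np.arctan2(ty[1],ty[0])); blobs(a,(345,170,490,260))
E
```

```text
[0.5686603  0.00199561 0.18800918] [-0.92683592  0.67645577  1.18732972  1.92459082 -0.72896375  1.05809419
 -0.70527736] tool y -1.284151249162649
[ 377  182   99   30 1263] c [ 614.  -291.7] wh [235.2  65.2] ang 88.4 x 0.5806 0.6491 y -0.41 -0.1747
[379 216  14  20 185] c [ 545.2 -193.3] wh [30.9 44.2] ang 88.8 x 0.5229 0.5676 y -0.209 -0.1779
[426 219  15  20 250] c [ 538.5 -305.9] wh [33.3 44.8] ang 88.2 x 0.5164 0.5613 y -0.3232 -0.2887
[404 220  13  17 167] c [ 539.9 -251.3] wh [28.5 38.4] ang 88.7 x 0.5208 0.5588 y -0.266 -0.2367
```

step_arm(rows=[[0.007,0.0067,-0.05,0,0,0],[0.007,0.0067,-0.11,0,0,0],[0.007,0.0067,-0.15,0,0,0],[0.007,0.0067,-0.17,0,0,0],[0.007,0.0067,-0.17,0,0,0]])

```text
clock: 41.25
tcp_pos: [0.5712, 0.0063, 0.0839]
orientation: [-3.109, -0.447, 0.006]
contact_force: [-0.6, 0.9, -0.1]
grip_width: 0.0852
gripper_force: 0.0
```

step_arm(rows=[[0,0,0,0,0,0],[0,0,0,0,0,0],[0,0,0,0,0,0],[0,0,0,0,0,0],[0,0,0,0,0,0]], jaw=1, squeeze=25)

```text
clock: 41.67
tcp_pos: [0.573, 0.0063, 0.0868]
orientation: [-3.11, -0.447, -0.002]
contact_force: [0.3, -0.6, -0.2]
grip_width: 0.0257
gripper_force: 0.0
```

step_arm(rows=[[0,0,0,0,0,0],[0,0,0,0,0,0],[0,0,0,0,0,0],[0,0,0,0,0,0]])

```text
clock: 42.0
tcp_pos: [0.5734, 0.0045, 0.0869]
orientation: [3.107, 0.444, 0.004]
contact_force: [1.3, -5.6, 4.7]
grip_width: 0.0154
gripper_force: 31.6
```

step_arm(rows=[[0,-0.002,0,0,0,0.035],[0,-0.003,0,0,0,0.07],[0,-0.003,0,0,0,0.105],[0,-0.003,0,0,0,0.14],[0,-0.003,0,0,0,0.17]])

```text
clock: 42.42
tcp_pos: [0.5735, 0.0042, 0.0869]
orientation: [2.878, 1.258, 0.003]
contact_force: [0.0, -2.4, 5.3]
grip_width: 0.0156
gripper_force: 31.7
```

step_arm(rows=[[0,0,0,0,0,0.035],[0,0,0,0,0,0.07],[0,0,0,0,0,0.105],[0,0,0,0,0,0.14],[0,0,0,0,0,0.17]])

```text
clock: 42.83
tcp_pos: [0.5736, 0.0041, 0.0869]
orientation: [2.443, 1.973, 0.003]
contact_force: [0.7, -2.3, 5.0]
grip_width: 0.0153
gripper_force: 31.7
```

step_arm(rows=[[0,0,0,0,0,0.035],[0,0,0,0,0,0.07],[0,0,0,0,0,0.105],[0,0,0,0,0,0.14],[0,0,0,0,0,0.16]])

```text
clock: 43.25
tcp_pos: [0.5737, 0.0041, 0.0869]
orientation: [1.875, 2.518, 0.003]
contact_force: [1.8, -1.5, 4.3]
grip_width: 0.0152
gripper_force: 31.6
```

```bash
python3 - <<'E'
from h import *
from scipy.spatial.transform import Rotation as R
eyes.grab_frame('top'); o=r.get_obs(); ty=R.from_rotvec(o['orientation']).as_matrix()[:,1]
print(o['tcp_pos'],o['joints'],'tool y',np.arctan2(ty[1],ty[0]),o['contact_force'],o['moment'])
E
```

```text
[0.57371593 0.00409749 0.08694102] [-0.58796969  0.60320615  0.63345263  1.96360579 -0.52234921  0.738754
  0.64911639] tool y 0.29174129057086595 [ 1.68103024 -3.47482457  4.03282309] [-0.56905278 -0.26496347 -0.01189921]
```

step_arm(rows=[[0,0,0,0,0,0],[0,0,0,0,0,0],[0,0,0,0,0,0],[0,0,0,0,0,0],[0,0,0,0,0,0]], jaw=0)

```text
clock: 43.72
tcp_pos: [0.5721, 0.0047, 0.0856]
orientation: [-1.883, -2.514, 0.001]
contact_force: [-0.8, 0.1, -1.0]
grip_width: 0.0748
gripper_force: 0.0
```

step_arm(rows=[[0,0,0.02,0,0,0],[0,0,0.06,0,0,0],[0,0,0.12,0,0,0],[0,0,0.18,0,0,0],[0,0,0.2,0,0,0]])

```text
clock: 44.13
tcp_pos: [0.5747, 0.0036, 0.2113]
orientation: [1.882, 2.509, 0.007]
contact_force: [0.0, -0.3, 0.2]
grip_width: 0.0857
gripper_force: 0.0
```

step_arm(rows=[[-0.02,0.06,0,0,0,0],[-0.04,0.12,0,0,0,0],[-0.06,0.18,0,0,0,0],[-0.08,0.24,0,0,0,0],[-0.1,0.3,0,0,0,0]])

```text
clock: 44.55
tcp_pos: [0.5115, 0.1859, 0.2065]
orientation: [-1.884, -2.514, -0.001]
contact_force: [0.4, 1.2, -0.6]
grip_width: 0.0854
gripper_force: 0.0
```

step_arm(rows=[[-0.02,0.06,0,0,0,0],[-0.02,0.12,0,0,0,0],[-0.02,0.18,0,0,0,0],[-0.02,0.24,0,0,0,0],[-0.02,0.24,0,0,0,0]])

```text
clock: 44.97
tcp_pos: [0.4984, 0.3379, 0.2058]
orientation: [-1.868, -2.523, -0.004]
contact_force: [-0.0, 1.2, -1.0]
grip_width: 0.0853
gripper_force: 0.0
```

```bash
python3 - <<'E'
from h import *
a=grab('top','t22.png');blobs(a,(345,170,490,260))
A=cv2.resize(a[172:252,265:485],(800,291),interpolation=cv2.INTER_CUBIC)
B=cv2.resize(a,(400,300)); M=np.zeros((595,800,3),np.uint8); M[:291]=A; M[295:,:400]=B; M[295:,400:]=cv2.resize(grab('side','s22.png'),(400,300))
cv2.imwrite('pics/m22.png',M[:,:,::-1])
E
```

```text
[ 357  180  119   32 1703] c [ 614.7 -267.4] wh [282.8  67.4] ang 87.5 x 0.5803 0.6534 y -0.41 -0.127
[379 217  15  20 250] c [ 542.8 -194.4] wh [33.2 44.3] ang 88.8 x 0.5206 0.5653 y -0.2115 -0.1775
[403 218  15  20 252] c [ 540.6 -251.3] wh [33.3 44.6] ang 88.5 x 0.5185 0.5633 y -0.2685 -0.2342
[426 219  15  20 250] c [ 538.5 -305.9] wh [33.3 44.8] ang 88.2 x 0.5164 0.5613 y -0.3232 -0.2887
```

View pics/m22.png

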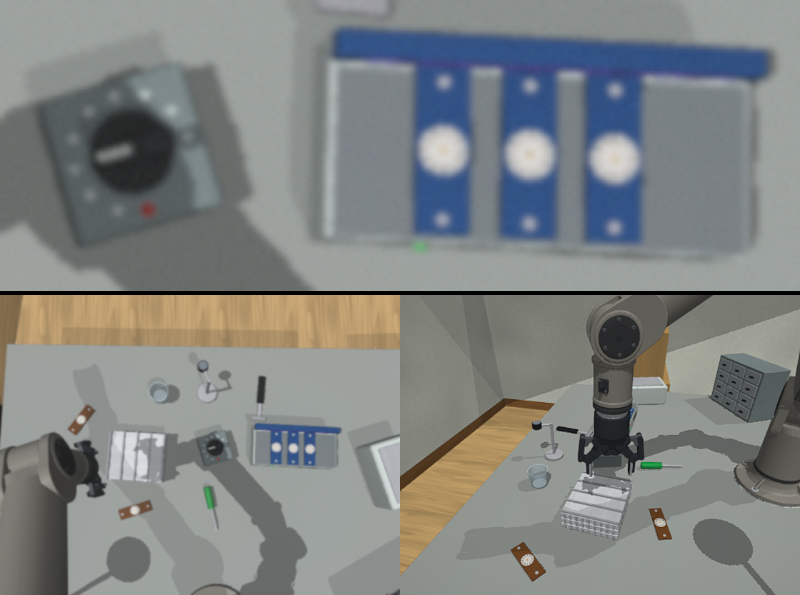

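The dial line points at the third white dot (73,167), counting clockwise from red at (148,210). All three carriers sit flat and square against the bar, the other objects haven't moved, and the arm is clear.

```bash
python3 -c "
from bench import r
print(r.hand_in())"
```

```text
the job is handed in; nothing more can be done
None
```

The job is handed in: three carriers were present, and in the last pictures all three lay flat, square and side by side against the station's bar, with the timer on click 3.

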